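# Clear the grossing board into the matching holders

### The job

Clear the white cutting board for the next case: put each of the four containers (round ink bottle, square bottle, round specimen pot, slide box) into the black holder that has its shape and size, standing upright and flat on the holder's floor. Keep them upright all the time and set them down rather than drop them; leave the forceps and the blue cassette lying on the board.

Things in the scene. Friction and masses are not known exactly. Their poses are not given: they have to be found in the camera images.
- ink_bottle_mid (a point): Slim round amber glass bottle with paper label and black cap: body 34 mm in diameter up to 52 mm, then a shoulder, and the 24 mm cap from 60 to 80 mm (total height 80 mm). About 0.1 kg. This point is its centre, half-way up; z is its upright axis. It starts upright on the white board, whose top is 20 mm above the worktop.
- square_bottle_mid (a point): Square amber glass bottle with paper label and round black cap: body 46 x 46 mm up to 54 mm, 28 mm cap above, total height 76 mm. About 0.17 kg. x and y are square to its sides. This point is its centre, half-way up; z is its upright axis. It starts upright on the white board, whose top is 20 mm above the worktop.
- specimen_pot_mid (a point): Wide round metal specimen pot with flat steel lid: body 56 mm, lid (top 12 mm) 58 mm in diameter, total height 62 mm. About 0.2 kg. This point is its centre, half-way up; z is its upright axis. It starts upright on the white board, whose top is 20 mm above the worktop.
- slide_box_mid (a point): Oblong grey plastic slide box, closed, 84 mm long (its x), 36 mm wide (its y), 56 mm high, paper label on top. About 0.18 kg. This point is its centre, half-way up; z is its upright axis. It starts upright on the white board, whose top is 20 mm above the worktop.
- small_round_holder: Fixed black plastic holder with a grey floor lining, lying flat on the steel worktop: 3 mm floor, rim 10 mm high. Small round well 50 mm inside, 68 mm outside diameter, for the ink bottle; 8 mm of play on every side. Origin at the centre of its underside, on the worktop (height 0); z up.
- square_holder: Fixed black plastic holder with a grey floor lining, lying flat on the steel worktop: 3 mm floor, rim 10 mm high. Square well 62 x 62 mm inside, 78 x 78 mm outside, for the square bottle; 8 mm of play on every side. x and y are square to its sides. Origin at the centre of its underside, on the worktop (height 0); z up.
- large_round_holder: Fixed black plastic holder with a grey floor lining, lying flat on the steel worktop: 3 mm floor, rim 10 mm high. Large round well 74 mm inside, 92 mm outside diameter, for the specimen pot; 8 mm of play on every side. Origin at the centre of its underside, on the worktop (height 0); z up.
- oblong_holder: Fixed black plastic holder with a grey floor lining, lying flat on the steel worktop: 3 mm floor, rim 10 mm high. Oblong well 100 (its x) x 52 mm (its y) inside, 116 x 68 mm outside, for the slide box, either way round; 8 mm of play on every side. Origin at the centre of its underside, on the worktop (height 0); z up.
- forceps: Loose steel forceps, 120 mm long and 10 mm high, lying along the middle of the board, to be left there. Origin on the board under their middle, x towards the tips.
- cassette: Loose blue plastic tissue cassette, 40 (its x) x 28 x 6 mm, lying on the middle of the board, to be left there. Origin at the centre of its underside.

How it is judged:
By the outcome, as a careful person would: the job done as asked, in the order asked, and still so for the second after the job is handed in, with the robot touching nothing.
It also fails if it takes over 120 s, if anything falls off the work surface, if the arm or the gripper's body presses on something with over 40 N, if the wrist force passes 120 N, or if a joint passes its speed limit or range.

### The arm

A 6-joint arm with a two-finger parallel gripper is mounted at the origin on the work surface. World frame = base frame: x ahead of the robot, y to its left, z up, the work surface at z = 0. Lengths are in m, angles in rad, forces in N, time in s.
With the tool pointing down it reaches from about 0.25 to 0.775 m from the base axis. Payload 4 kg.
Tool frame: the origin (TCP) lies at the centre of the arm's flange, where the gripper is bolted on; the fingertips stand ahead of it and the grasp point (between the pads) lies 180 mm ahead of it (robot.tcp_to_tips is the z of the fingertips in the tool frame, in m); z points along the fingers, y is the direction in which the jaws open and shut (so a half turn about z gives the same grasp; the last joint's range is limited). The gripper opens to 94 mm and grips with 3 to 60 N. Pads are 16 mm wide; open, the fingers measure 119 mm over their backs; the gripper's body (75 mm by 177 mm) begins 78 mm behind the grasp point.
Start: joints at [-1.276, 0.087, 1.371, -0, 1.684, -0.103], TCP at [0.213, -0.507, 0.405] pointing down, gripper open.
Joint ranges: [-3.1, 3.1], [-0.76, 2.03], [0.27, 2.55], [-1.08, 4.22], [0.17, 2.65], [-2.57, 2.57]. Speed limits (rad/s): [2.79, 2.79, 3.14, 3.14, 3.14, 3.14].

### API

Orientations are given as [roll, pitch, yaw] about the fixed x, y, z axes, in that order (R = Rz(yaw) Ry(pitch) Rx(roll)).
In Python, from bench import robot gives the robot as it stands.
- The arm moves only by the tool move_arm, never from a script. Its argument "increments" is a list that holds one entry, the list of rows, each a list of 7 numbers: the opening, from 0 (shut) to 1 (fully open), then the shift along the tool's x, y, z as a fraction of full scale, then the turn, a rotation vector about the tool's x, y, z as a fraction of full scale. In form: [[[jaw, dx, dy, dz, rx, ry, rz], ...]]. A call has 1 to 8 rows; each row is the pose to reach, as a shift and turn from the pose commanded when the call began, along the tool's axes at that moment; what a row does not reach only later rows make up. Full scale, the value 1, is 0.1 m for a shift and pi/2 rad for a turn. A row lasts 1/12 s, in which the tool goes at most 41.7 mm and 7.16 degrees, less where a joint would pass 70% of its speed; a pose out of reach is approached as far as the arm can. A call with a number of a shift or a turn outside -1 to 1 is refused whole. A call with a gripper value outside its range is refused whole. The fingers move at their own pace and stop on an object; the grip force is fixed at half the most. Time passes only in rows, so rows that repeat a pose let the fingers close. It gives the time, the measured TCP pose, the force and the opening at its end, in the units of the state.
- robot.get_obs(): the state, without advancing time (a new reading comes with each control period).
- robot.snapshot(name): name is "side" or "top"; returns (picture, depth): 400x640x3 uint8, red, green, blue; 400x640 float32, m along the optical axis (not along the pixel's ray), 0 where there is no reading.
- robot.camera_params(name): a dict with "mtx" (3x3 intrinsics, pixels), "R" (3x3) and "t" (3): a world point X has camera coordinates R X + t. Camera axes: x right, y down, z forward; pixel columns grow to the right and rows downward; lengths in m; the calibration is good to about 2 mm. A picture is of the moment at which its call begins. camera_params takes no time and is no camera call.
- robot.close_job(): hands the job in, once; it reports no verdict.
The state is a dict: "time": time; "joint_positions": joint angles; "qvel": joint speeds; "joint_torque": joint torques, N m; "tool_pos": TCP position; "ee_rot": TCP orientation; "wrist_force": force on the tool from outside, world axes, zero at the start; "wrist_torque": the same for the moment, N m; "width": finger opening in m.
Only numpy, scipy, OpenCV 4.12 (cv2) and the standard library are available. Lean on these libraries where they do the work, as an engineer would, in place of code of your own. Each camera call takes 0.05 s, during which the arm holds its last target.

## Working session

There is one attempt and no reset: what is moved stays moved. The work goes in short steps, Python scripts to look and compute and a tool call to move; the robot and the scene stay as the last step left them, time stands still between calls to the robot, and variables do not carry over. Pictures are saved under pics/ and viewed, and the job is handed in when it is done.

Besides the shell and the picture viewer there is one more tool, called after ">>>" as a command line: name --argument value ..., lists and objects as JSON in quotes. move_arm: Moves the arm, as the interface text tells. Its arguments: {"type":"object","properties":{"increments":{"type":"array","items":{"type":"array","items":{"type":"array","items":{"type":"number","minimum":-1,"maximum":1}}}}},"required":["increments"]}

```bash
mkdir -p pics; ls; python3 - <<'E'
from bench import robot
import cv2,numpy as np
for n in("top","side"):
    p,d=robot.snapshot(n); cv2.imwrite(f"pics/{n}0.png",p[:,:,::-1]); np.save(f"pics/{n}0d.npy",d)
    c=robot.camera_params(n); print(n,c)
print(robot.get_obs(),robot.tcp_to_tips)
E
```

```text
pics
top {'mtx': array([[436.57494096,   0.        , 308.7381205 ],
       [  0.        , 436.57494096, 199.25236866],
       [  0.        ,   0.        ,   1.        ]]), 'R': array([[-0.01710823, -0.99983866,  0.00547425],
       [-0.98202071,  0.01577341, -0.18811304],
       [ 0.18799634, -0.00859411, -0.98213213]]), 't': array([0.00538657, 0.520616  , 1.02104247])}
side {'mtx': array([[413.66917271,   0.        , 321.45685366],
       [  0.        , 413.66917271, 204.75810658],
       [  0.        ,   0.        ,   1.        ]]), 'R': array([[-0.97095841, -0.23845228, -0.01950047],
       [-0.13286884,  0.60521917, -0.78489211],
       [ 0.19896138, -0.75950659, -0.61932552]]), 't': array([0.49131251, 0.13190122, 0.90077249])}
{'time': 0.1, 'joint_positions': array([-1.27612652e+00,  8.78893385e-02,  1.37208884e+00, -1.85592140e-05,
        1.68357642e+00, -1.03109795e-01]), 'qvel': array([-0.00126845, -0.00114984, -0.00419985, -0.00074049,  0.00055536,
        0.00040973]), 'joint_torque': array([ 2.35038038e-03, -3.41249907e+01, -3.03303230e+01,  7.19849719e-02,
        3.03692627e-02, -9.20771708e-05]), 'tool_pos': array([ 0.21301533, -0.5069719 ,  0.40362356]), 'ee_rot': array([-3.13963923e+00, -1.83590021e-04,  3.97777352e-01]), 'wrist_force': array([-0.70300223, -0.45097137,  0.17985999]), 'wrist_torque': array([-0.03658164,  0.06094039,  0.04580777]), 'width': 0.0942359474599091} 0.1992
```

View pics/top0.png

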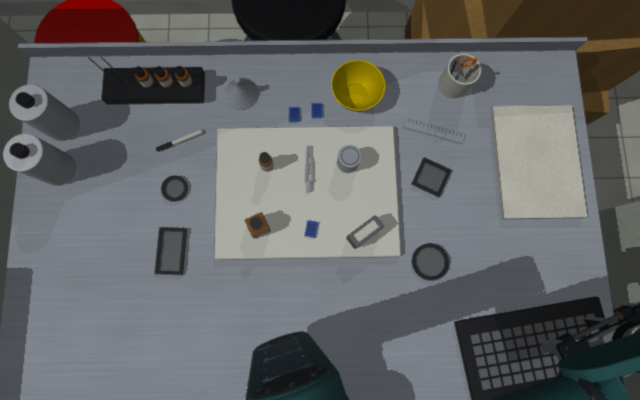

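View pics/side0.png

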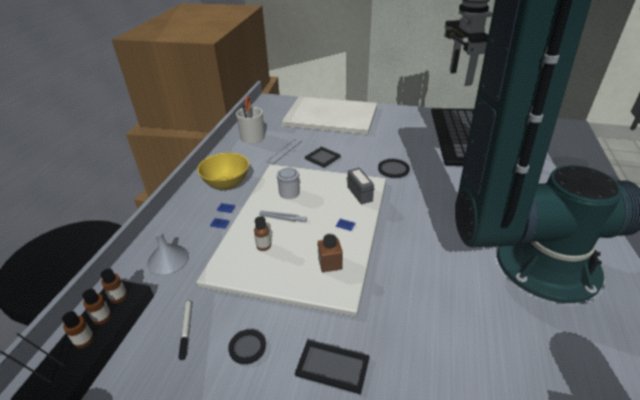

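```bash
cat > h.py <<'E'
import numpy as np,cv2
from bench import robot
def cast(n,uv,z):
    c=robot.camera_params(n);R,t=c["R"],c["t"];C=-R.T@t
    uv=np.asarray(uv,float).reshape(-1,2)
    d=np.c_[uv,np.ones(len(uv))]@np.linalg.inv(c["mtx"]).T@R
    s=(z-C[2])/d[:,2]
    return C+s[:,None]*d
def cloud(n,d):
    c=robot.camera_params(n);v,u=np.mgrid[:400,:640]
    P=np.stack([u,v,np.ones_like(u)],-1)@np.linalg.inv(c["mtx"]).T*d[...,None]
    return (P-c["t"])@c["R"]
E
cat > m.py <<'E'
from h import *
im=cv2.imread("pics/top0.png");d=np.load("pics/top0d.npy");P=cloud("top",d)
print("board z",np.median(P[140:150,280:300,2]),"table",np.median(P[280:290,200:240,2]))
def comp(mask,uv):
    n,l,s,c=cv2.connectedComponentsWithStats(mask.astype(np.uint8));
    k=l[uv[1],uv[0]]
    if k==0: print("no comp",uv); return None
    return l==k
g=im.max(2)
for nm,uv in dict(small=(175,188),oblong=(172,251),square=(432,177),large=(431,261)).items():
    w=np.zeros((400,640),bool);w[uv[1]-30:uv[1]+31,uv[0]-26:uv[0]+27]=1
    m=(g<60)&w
    cs,_=cv2.findContours(m.astype(np.uint8),cv2.RETR_EXTERNAL,cv2.CHAIN_APPROX_NONE)
    c=max(cs,key=cv2.contourArea)
    p=cast("top",c.reshape(-1,2),.01)[:,:2].astype(np.float32)
    r=cv2.minAreaRect(p*1000);q=cv2.minEnclosingCircle(p*1000)
    print(nm,"rect",np.round(r[0],1),np.round(r[1],1),r[2],"circ",np.round(q[0],1),q[1])
for nm,uv,zt in (("ink",(266,158),.1),("sq",(257,222),.096),("pot",(348,155),.082),("box",(365,231),.076)):
    w=np.zeros((400,640),bool);w[uv[1]-25:uv[1]+26,uv[0]-25:uv[0]+26]=1
    z=P[...,2]; 
    for lo in (.04,zt-.012):
        m=w&(z>lo)&(z<.13)
        p=P[m][:,:2].astype(np.float32)*1000
        if len(p)<5: print(nm,lo,len(p));continue
        r=cv2.minAreaRect(p);print(nm,lo,len(p),"mean",p.mean(0).round(1),"rect",np.round(r[0],1),np.round(r[1],1),r[2],"ztop",np.median(z[m]).round(4), z[m].max())
E
python3 m.py
python3 - <<'E'
import cv2
a=cv2.imread("pics/top0.png")[120:290,145:465];cv2.imwrite("pics/crop.png",cv2.resize(a,None,fx=2.5,fy=2.5,interpolation=cv2.INTER_CUBIC))
E
```

```text
board z 0.01968805381039619 table -0.00014816386226791737
small rect [563.1 338.5] [64.4 62.7] 89.0974349975586 circ [562.6 339.3] 33.44522476196289
oblong rect [404.8 341. ] [ 68.5 113.1] 86.85608673095703 circ [404.6 341.6] 63.821781158447266
square rect [ 582.1 -319.9] [76.7 78.5] 62.692718505859375 circ [ 582.2 -319.6] 52.79072952270508
large rect [ 366.5 -301.8] [90. 86.] 89.02239990234375 circ [ 367.3 -302.1] 45.33796691894531
ink 0.04 202 mean [610.7 100.7] rect [613.2 101.7] [28.3 32.3] 31.062105178833008 ztop 0.0783 0.10510158368896651
ink 0.08800000000000001 87 mean [615.1 102.6] rect [616.1 103. ] [21.7 23.4] 87.97735595703125 ztop 0.0998 0.10510158368896651
sq 0.04 408 mean [455.6 120.6] rect [458.5 122.7] [46.6 46. ] 24.218141555786133 ztop 0.0753 0.10107161484073135
sq 0.084 116 mean [457.7 122.1] rect [458.2 121.9] [26.3 26.2] 12.611851692199707 ztop 0.0955 0.10107161484073135
pot 0.04 504 mean [ 616.  -101.5] rect [ 619.4 -102.7] [55.3 56.2] 62.83259201049805 ztop 0.0817 0.0875376380461274
pot 0.07 441 mean [ 618.4 -102.5] rect [ 619.4 -102.8] [55.3 56.2] 62.87338638305664 ztop 0.0821 0.0875376380461274
box 0.04 568 mean [ 436.  -133.7] rect [ 437.6 -135.9] [36.  84.9] 35.71488571166992 ztop 0.0755 0.08069374835322389
box 0.064 542 mean [ 437.  -134.8] rect [ 437.9 -135.9] [35.9 84.7] 36.11508560180664 ztop 0.0756 0.08069374835322389
```

View pics/crop.png

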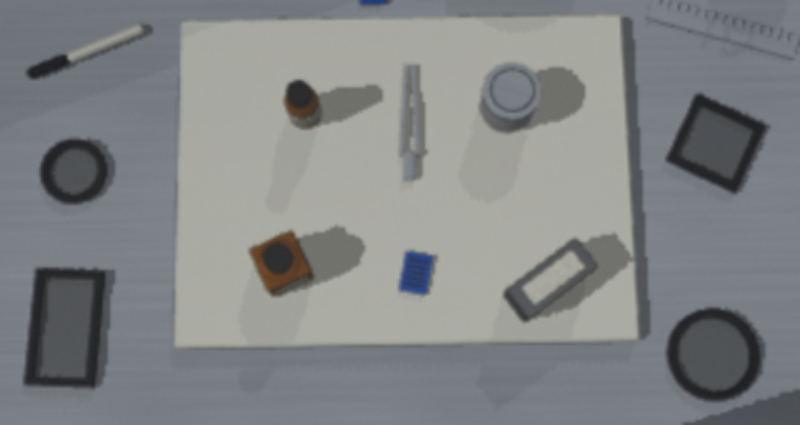

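```bash
cat > go.py <<'E'
# go.py x y z(grasp) yawdeg : delta to target in tool units
import sys
from h import *
from scipy.spatial.transform import Rotation as Ro
x,y,z,yaw=map(float,sys.argv[1:5])
o=robot.get_obs();R=Ro.from_euler("xyz",o["ee_rot"])
T=Ro.from_euler("xyz",[np.pi,0,np.radians(yaw)])
d=R.inv().apply(np.array([x,y,z+.18])-o["tool_pos"])/.1
r=(R.inv()*T).as_rotvec()/(np.pi/2)
print("grasp",(o["tool_pos"]+R.apply([0,0,.18])).round(4),"rpy",np.degrees(o["ee_rot"]).round(2),"t",o["time"],"w",o["width"].round(4),"F",o["wrist_force"].round(1),"q6",o["joint_positions"][5].round(2))
print("shift",d.round(3),"turn",r.round(3),"rows>=",max(np.linalg.norm(d)/.417,np.linalg.norm(r)*90/7.16).round(1))
E
python3 go.py .616 .103 .15 22.8
```

```text
Traceback (most recent call last):
  File "go.py", line 10, in <module>
    print("grasp",(o["tool_pos"]+R.apply([0,0,.18])).round(4),"rpy",np.degrees(o["ee_rot"]).round(2),"t",o["time"],"w",o["width"].round(4),"F",o["wrist_force"].round(1),"q6",o["joint_positions"][5].round(2))
                                                                                                                       ^^^^^^^^^^^^^^^^
AttributeError: 'float' object has no attribute 'round'
```

```bash
sed -i 's/o\["width"\].round(4)/round(o["width"],4)/' go.py
python3 go.py .616 .103 .15 22.8
```

```text
grasp [ 0.2129 -0.5066  0.2236] rpy [-1.7989e+02 -1.0000e-02  2.2790e+01] t 0.1 w 0.0942 F [-0.7 -0.5  0.2] q6 -0.1
shift [ 6.078 -4.061  0.745] turn [-0.001 -0.    -0.   ] rows>= 17.6
```

>>> move_arm --increments '[[[1, 0.3, -0.2, 0, 0, 0, 0], [1, 0.6, -0.4, 0, 0, 0, 0], [1, 1, -0.67, 0, 0, 0, 0], [1, 1, -0.67, 0, 0, 0, 0]]]'

```text
time: 0.43
tool_pos: [0.2814, -0.4028, 0.4045]
ee_rot: [-3.14, -0.003, 0.402]
wrist_force: [0.0, -0.2, -0.1]
width: 0.0938
```

>>> move_arm --increments '[[[1, 0.3, -0.2, 0, 0, 0, 0], [1, 0.6, -0.4, 0, 0, 0, 0], [1, 1, -0.67, 0, 0, 0, 0]]]'

```text
time: 0.68
tool_pos: [0.342, -0.311, 0.4042]
ee_rot: [-3.141, 0.001, 0.396]
wrist_force: [1.3, -0.5, 0.4]
width: 0.0938
```

>>> move_arm --increments '[[[1, 0.3, -0.2, 0, 0, 0, 0], [1, 0.6, -0.4, 0, 0, 0, 0], [1, 1, -0.67, 0, 0, 0, 0]]]'

```text
time: 0.93
tool_pos: [0.4049, -0.2156, 0.4044]
ee_rot: [3.141, 0.001, 0.396]
wrist_force: [0.6, -0.9, 1.4]
width: 0.0939
```

>>> move_arm --increments '[[[1, 0.3, -0.2, 0, 0, 0, 0], [1, 0.6, -0.4, 0, 0, 0, 0], [1, 1, -0.67, 0, 0, 0, 0]]]'

```text
time: 1.18
tool_pos: [0.4676, -0.1205, 0.4044]
ee_rot: [3.141, 0.001, 0.397]
wrist_force: [0.6, 0.5, 0.1]
width: 0.0937
```

>>> move_arm --increments '[[[1, 0.3, -0.2, 0, 0, 0, 0], [1, 0.6, -0.4, 0, 0, 0, 0], [1, 1, -0.67, 0, 0, 0, 0], [1, 1, -0.67, 0, 0, 0, 0], [1, 1, -0.67, 0, 0, 0, 0]]]'

```text
time: 1.6
tool_pos: [0.5344, -0.0192, 0.4036]
ee_rot: [-3.141, 0.002, 0.402]
wrist_force: [0.3, -0.7, -0.2]
width: 0.0941
```

```bash
python3 go.py .616 .103 .14 22.8
```

```text
grasp [ 0.534  -0.0192  0.2236] rpy [-1.7995e+02  9.0000e-02  2.3030e+01] t 1.6 w 0.0941 F [ 0.3 -0.7 -0.2] q6 1.03
shift [ 1.231 -0.805  0.835] turn [-0.001  0.001  0.003] rows>= 4.1
```

>>> move_arm --increments '[[[1, 0.3, -0.2, 0, 0, 0, 0], [1, 0.6, -0.4, 0.2, 0, 0, 0], [1, 0.9, -0.6, 0.4, 0, 0, 0], [1, 0.9, -0.6, 0.7, 0, 0, 0], [1, 0.9, -0.6, 0.7, 0, 0, 0]]]'

```text
time: 2.02
tool_pos: [0.592, 0.0687, 0.3271]
ee_rot: [-3.138, 0.013, 0.399]
wrist_force: [-0.4, -0.7, -1.0]
width: 0.0937
```

```bash
python3 go.py .616 .103 .14 22.8
```

```text
grasp [0.5895 0.0685 0.1471] rpy [-179.77    0.76   22.84] t 2.0167 w 0.0937 F [-0.4 -0.7 -1. ] q6 1.19
shift [ 0.355 -0.222  0.067] turn [-0.003  0.008  0.   ] rows>= 1.0
```

>>> move_arm --increments '[[[1, 0.17, -0.11, 0.03, 0, 0, 0], [1, 0.35, -0.22, 0.07, 0, 0, 0], [1, 0.35, -0.22, 0.07, 0, 0, 0], [1, 0.35, -0.22, 0.07, 0, 0, 0], [1, 0.35, -0.22, 0.07, 0, 0, 0]]]'

```text
time: 2.43
tool_pos: [0.6166, 0.1012, 0.3288]
ee_rot: [3.14, -0.0, 0.396]
wrist_force: [-0.3, -0.6, 0.5]
width: 0.0939
```

```bash
python3 go.py .616 .103 .052 22.8
```

```text
grasp [0.6167 0.101  0.1488] rpy [ 1.7993e+02 -1.0000e-02  2.2690e+01] t 2.4333 w 0.0939 F [-0.3 -0.6  0.5] q6 1.25
shift [ 0.001 -0.021  0.968] turn [ 0.001 -0.    -0.001] rows>= 2.3
```

>>> move_arm --increments '[[[1, 0, -0.02, 0.25, 0, 0, 0], [1, 0, -0.02, 0.5, 0, 0, 0], [1, 0, -0.02, 0.75, 0, 0, 0], [1, 0, -0.02, 0.97, 0, 0, 0], [1, 0, -0.02, 0.97, 0, 0, 0], [1, 0, -0.02, 0.97, 0, 0, 0], [1, 0, -0.02, 0.97, 0, 0, 0]]]'

```text
time: 3.02
tool_pos: [0.6166, 0.104, 0.2329]
ee_rot: [3.14, -0.003, 0.397]
wrist_force: [0.4, -0.7, 0.9]
width: 0.0942
```

```bash
python3 go.py .616 .103 .052 22.8; python3 - <<'E'
from h import *
p,d=robot.snapshot("side");cv2.imwrite("pics/s1.png",p[:,:,::-1])
E
```

```text
grasp [0.6171 0.104  0.0529] rpy [ 1.7993e+02 -1.6000e-01  2.2740e+01] t 3.0167 w 0.0942 F [ 0.4 -0.7  0.9] q6 1.25
shift [-0.009  0.007  0.009] turn [ 0.001 -0.002 -0.001] rows>= 0.0
```

View pics/s1.png

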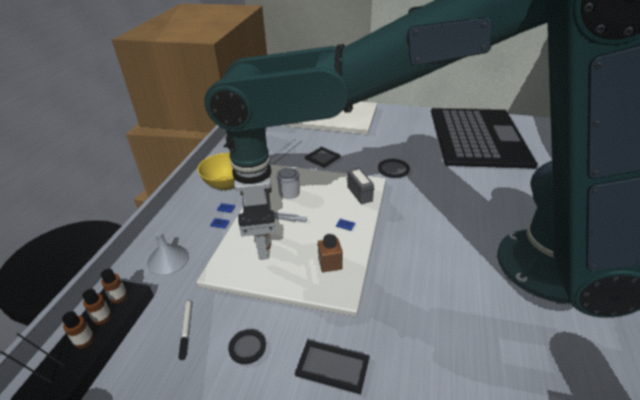

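The side picture shows the gripper around the ink bottle at about (262,240), with its near finger hiding the bottle. I'll close the jaws now.

>>> move_arm --increments '[[[0.5, 0, 0, 0, 0, 0, 0], [0.3, 0, 0, 0, 0, 0, 0], [0, 0, 0, 0, 0, 0, 0], [0, 0, 0, 0, 0, 0, 0], [0, 0, 0, 0, 0, 0, 0], [0, 0, 0, 0, 0, 0, 0], [0, 0, 0, 0, 0, 0, 0], [0, 0, 0, 0, 0, 0, 0]]]'

```text
time: 3.73
tool_pos: [0.6161, 0.1048, 0.2306]
ee_rot: [-3.142, 0.0, 0.398]
wrist_force: [-0.1, 0.3, -0.6]
width: 0.044
```

>>> move_arm --increments '[[[0, 0, 0, 0, 0, 0, 0], [0, 0, 0, 0, 0, 0, 0], [0, 0, 0, 0, 0, 0, 0], [0, 0, 0, 0, 0, 0, 0], [0, 0, 0, 0, 0, 0, 0]]]'

```text
time: 4.15
tool_pos: [0.6161, 0.1047, 0.2306]
ee_rot: [3.141, 0.0, 0.398]
wrist_force: [0.5, -0.7, -0.4]
width: 0.0335
```

Gripped, 33.5 mm across. Lifting.

>>> move_arm --increments '[[[0, 0, 0, -0.1, 0, 0, 0], [0, 0, 0, -0.3, 0, 0, 0], [0, 0, 0, -0.5, 0, 0, 0], [0, 0, 0, -0.7, 0, 0, 0], [0, 0, 0, -0.8, 0, 0, 0], [0, 0, 0, -0.8, 0, 0, 0], [0, 0, 0, -0.8, 0, 0, 0]]]'

```text
time: 4.73
tool_pos: [0.6161, 0.1048, 0.3112]
ee_rot: [3.141, -0.001, 0.398]
wrist_force: [-0.0, -0.6, -0.9]
width: 0.0335
```

```bash
python3 go.py .563 .3385 .13 22.8
```

```text
grasp [0.6163 0.1049 0.1312] rpy [ 1.7998e+02 -7.0000e-02  2.2800e+01] t 4.7333 w 0.0335 F [-0.  -0.6 -0.9] q6 1.25
shift [ 0.416 -2.36   0.012] turn [ 0.    -0.001 -0.   ] rows>= 5.7
```

>>> move_arm --increments '[[[0, 0.04, -0.2, 0, 0, 0, 0], [0, 0.08, -0.45, 0, 0, 0, 0], [0, 0.13, -0.7, 0, 0, 0, 0], [0, 0.18, -1, 0, 0, 0, 0]]]'

```text
time: 5.07
tool_pos: [0.5935, 0.204, 0.3081]
ee_rot: [-3.141, 0.004, 0.396]
wrist_force: [-0.6, 0.9, -1.2]
width: 0.0333
```

>>> move_arm --increments '[[[0, 0.04, -0.25, 0, 0, 0, 0], [0, 0.08, -0.5, 0, 0, 0, 0], [0, 0.13, -0.75, 0, 0, 0, 0], [0, 0.17, -0.95, 0, 0, 0, 0], [0, 0.18, -1, 0, 0, 0, 0], [0, 0.18, -1, 0, 0, 0, 0]]]'

```text
time: 5.57
tool_pos: [0.5711, 0.3042, 0.3086]
ee_rot: [3.141, 0.003, 0.4]
wrist_force: [0.3, 0.2, -0.9]
width: 0.0334
```

```bash
python3 go.py .563 .3387 .13 22.8
```

```text
grasp [0.5705 0.3039 0.1286] rpy [179.99   0.2   22.93] t 5.5667 w 0.0334 F [ 0.3  0.2 -0.9] q6 1.57
shift [ 0.06  -0.349 -0.015] turn [0.    0.002 0.001] rows>= 0.9
```

>>> move_arm --increments '[[[0, 0.03, -0.17, 0, 0, 0, 0], [0, 0.06, -0.35, 0, 0, 0, 0], [0, 0.06, -0.35, 0, 0, 0, 0], [0, 0.06, -0.35, 0, 0, 0, 0], [0, 0.06, -0.35, 0, 0, 0, 0], [0, 0.06, -0.35, 0, 0, 0, 0]]]'

```text
time: 6.07
tool_pos: [0.5643, 0.3362, 0.3104]
ee_rot: [3.141, 0.001, 0.396]
wrist_force: [-0.0, -0.1, -1.4]
width: 0.0336
```

```bash
python3 go.py .563 .3387 .0336 22.8; python3 - <<'E'
from h import *
for n in("top","side"):
    p,d=robot.snapshot(n);cv2.imwrite(f"pics/{n}2.png",p[:,:,::-1])
E
```

```text
grasp [0.5643 0.336  0.1304] rpy [1.7995e+02 4.0000e-02 2.2690e+01] t 6.0667 w 0.0336 F [-0.  -0.1 -1.4] q6 1.63
shift [-0.002 -0.029  0.968] turn [ 0.001  0.    -0.001] rows>= 2.3
```

View pics/side2.png

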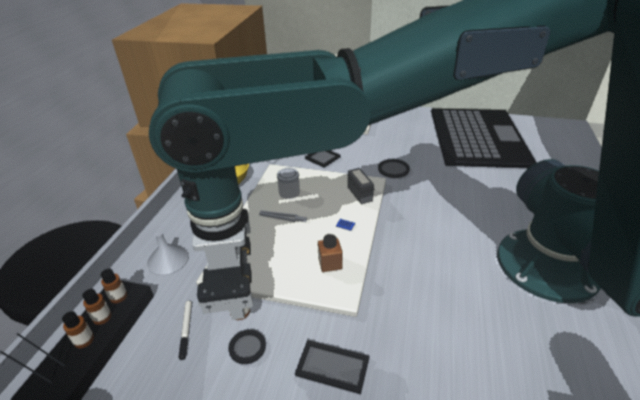

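View pics/top2.png

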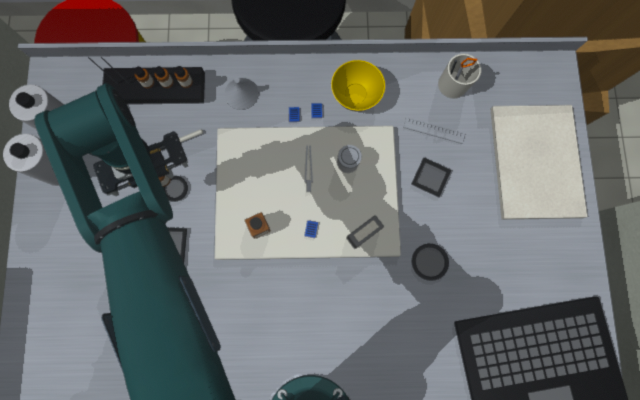

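>>> move_arm --increments '[[[0, 0, -0.03, 0.2, 0, 0, 0], [0, 0, -0.03, 0.4, 0, 0, 0], [0, 0, -0.03, 0.6, 0, 0, 0], [0, 0, -0.03, 0.75, 0, 0, 0], [0, 0, -0.03, 0.85, 0, 0, 0], [0, 0, -0.03, 0.85, 0, 0, 0], [0, 0, -0.03, 0.85, 0, 0, 0], [0, 0, -0.03, 0.85, 0, 0, 0]]]'

```text
time: 6.83
tool_pos: [0.5632, 0.3405, 0.2271]
ee_rot: [-3.142, -0.002, 0.398]
wrist_force: [0.8, -0.4, -0.7]
width: 0.0335
```

```bash
python3 go.py .563 .3387 .0336 22.8; python3 - <<'E'
from h import *
p,d=robot.snapshot("side");cv2.imwrite("pics/s3.png",cv2.resize(p[250:400,150:350,::-1],None,fx=4,fy=4))
E
```

```text
grasp [0.5636 0.3407 0.0471] rpy [-1.800e+02 -1.400e-01  2.278e+01] t 6.8333 w 0.0335 F [ 0.8 -0.4 -0.7] q6 1.63
shift [-0.009  0.016  0.135] turn [-0.    -0.002 -0.   ] rows>= 0.3
```

View pics/s3.png

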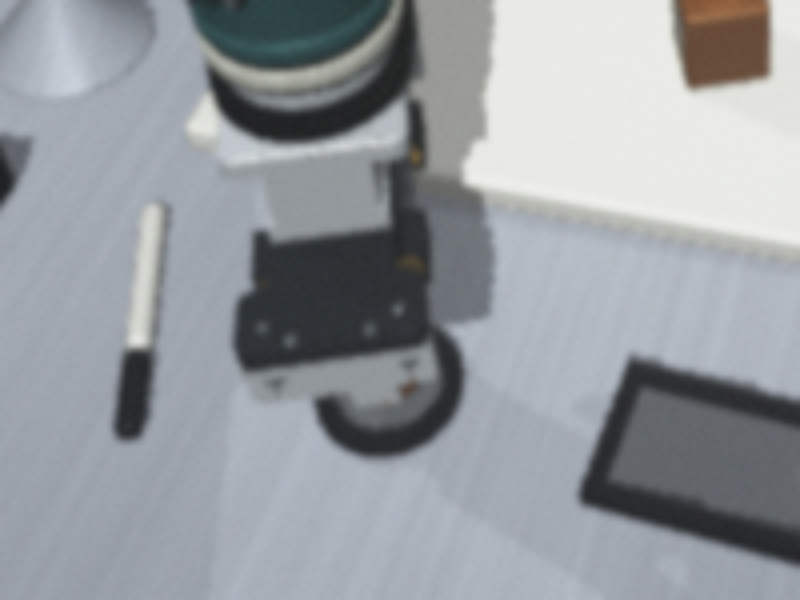

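>>> move_arm --increments '[[[0, -0.01, 0.02, 0.04, 0, 0, 0], [0, -0.01, 0.02, 0.08, 0, 0, 0], [0, -0.01, 0.02, 0.1, 0, 0, 0], [0, -0.01, 0.02, 0.11, 0, 0, 0], [0, -0.01, 0.02, 0.12, 0, 0, 0], [0, -0.01, 0.02, 0.12, 0, 0, 0], [0, -0.01, 0.02, 0.12, 0, 0, 0], [0, -0.01, 0.02, 0.12, 0, 0, 0]]]'

```text
time: 7.55
tool_pos: [0.5625, 0.3383, 0.2137]
ee_rot: [3.142, -0.0, 0.398]
wrist_force: [0.3, -1.0, -0.7]
width: 0.0332
```

```bash
python3 go.py .563 .3387 .0336 22.8
```

```text
grasp [0.5626 0.3383 0.0337] rpy [ 1.800e+02 -1.000e-02  2.279e+01] t 7.55 w 0.0332 F [ 0.3 -1.  -0.7] q6 1.63
shift [ 0.006 -0.002  0.001] turn [ 0. -0. -0.] rows>= 0.0
```

>>> move_arm --increments '[[[0, 0, 0, 0.005, 0, 0, 0], [0, 0, 0, 0.01, 0, 0, 0], [0, 0, 0, 0.01, 0, 0, 0], [0, 0, 0, 0.01, 0, 0, 0]]]'

```text
time: 7.88
tool_pos: [0.5625, 0.3383, 0.2136]
ee_rot: [3.142, -0.001, 0.398]
wrist_force: [-1.4, -1.1, 4.8]
width: 0.0337
```

>>> move_arm --increments '[[[0.45, 0, 0, 0, 0, 0, 0], [0.6, 0, 0, 0, 0, 0, 0], [0.7, 0, 0, 0, 0, 0, 0], [0.7, 0, 0, 0, 0, 0, 0], [0.7, 0, 0, 0, 0, 0, 0], [0.7, 0, 0, 0, 0, 0, 0]]]'

```text
time: 8.38
tool_pos: [0.5625, 0.3382, 0.2123]
ee_rot: [3.141, 0.0, 0.398]
wrist_force: [-1.0, 0.0, 0.4]
width: 0.0652
```

>>> move_arm --increments '[[[1, 0, 0, -0.2, 0, 0, 0], [1, 0, 0, -0.5, 0, 0, 0], [1, 0, 0, -0.9, 0, 0, 0], [1, 0, 0, -1, 0, 0, 0]]]'

```text
time: 8.72
tool_pos: [0.5635, 0.3388, 0.32]
ee_rot: [-3.141, -0.011, 0.398]
wrist_force: [0.4, 1.4, 1.7]
width: 0.0891
```

```bash
python3 go.py .458 .1222 .15 25
```

```text
grasp [0.5653 0.3396 0.14  ] rpy [-179.97   -0.64   22.79] t 8.7167 w 0.0891 F [0.4 1.4 1.7] q6 1.63
shift [-1.81   1.588 -0.121] turn [-0.    -0.007 -0.025] rows>= 5.8
```

>>> move_arm --increments '[[[1, -0.3, 0.25, 0, 0, 0, 0], [1, -0.6, 0.5, -0.05, 0, 0, 0], [1, -0.9, 0.8, -0.1, 0, 0, 0]]]'

```text
time: 8.97
tool_pos: [0.51, 0.2302, 0.322]
ee_rot: [-3.142, 0.001, 0.4]
wrist_force: [0.4, -0.5, -0.1]
width: 0.0938
```

>>> move_arm --increments '[[[1, -0.3, 0.25, 0, 0, 0, 0], [1, -0.6, 0.5, 0, 0, 0, 0], [1, -0.9, 0.8, 0, 0, 0, 0], [1, -0.9, 0.8, 0, 0, 0, -0.025], [1, -0.9, 0.8, 0, 0, 0, -0.025], [1, -0.9, 0.8, 0, 0, 0, -0.025]]]'

```text
time: 9.47
tool_pos: [0.4589, 0.1218, 0.3227]
ee_rot: [-3.142, -0.001, 0.435]
wrist_force: [-0.2, 0.3, 0.1]
width: 0.0939
```

```bash
python3 - <<'E'
from h import *
P=cloud("top",np.load("pics/top0d.npy"))
w=np.zeros((400,640),bool);w[197:248,232:283]=1
for lo,hi in((.065,.08),(.06,.11)):
    p=P[w&(P[...,2]>lo)&(P[...,2]<hi)][:,:2].astype(np.float32)*1000
    print(cv2.minAreaRect(p))
p,d=robot.snapshot("top");cv2.imwrite("pics/top3.png",p[:,:,::-1])
p,d=robot.snapshot("side");cv2.imwrite("pics/side3.png",cv2.resize(p[150:400,150:450,::-1],None,fx=2.4,fy=2.4))
E
python3 go.py .458 .1222 .052 25
```

```text
((458.5379943847656, 122.74441528320312), (46.50343704223633, 45.8126106262207), 24.776639938354492)
((458.5379943847656, 122.74441528320312), (46.50343704223633, 45.8126106262207), 24.776639938354492)
grasp [0.4594 0.1227 0.1426] rpy [-1.800e+02 -4.000e-02  2.506e+01] t 9.5667 w 0.0937 F [ 0.2  1.  -0.2] q6 1.27
shift [-0.014 -0.002  0.906] turn [-0.    -0.     0.001] rows>= 2.2
```

View pics/top3.png

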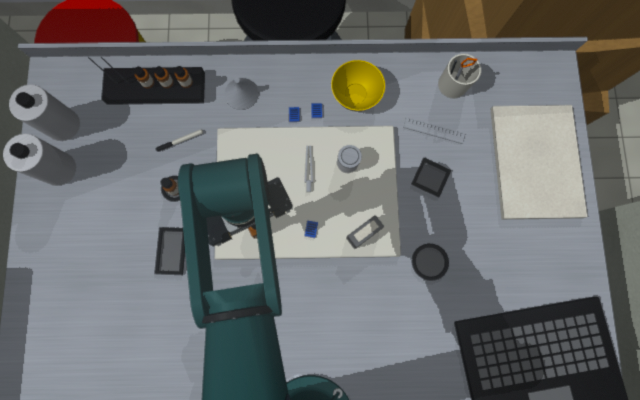

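View pics/side3.png

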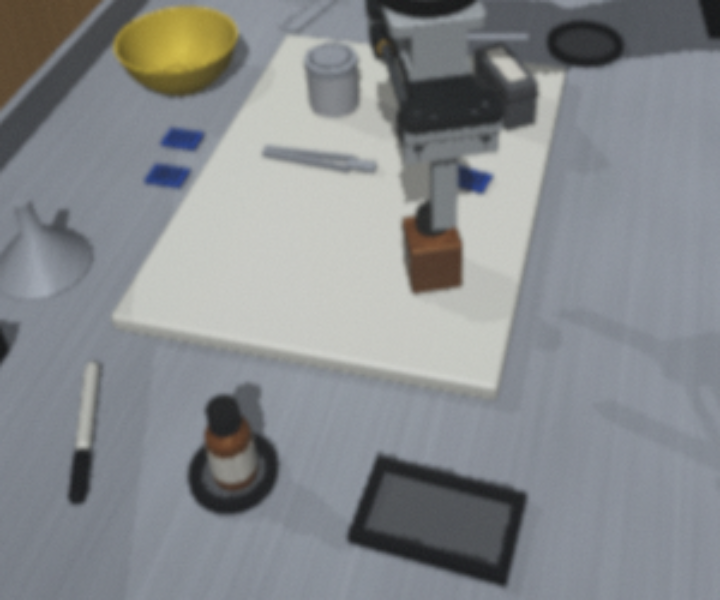

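The ink bottle stands upright inside the small round holder, at about (232,455) in the side crop. The jaws are above the square bottle at (435,250), so I'm going down.

>>> move_arm --increments '[[[1, 0, 0, 0.25, 0, 0, 0], [1, 0, 0, 0.5, 0, 0, 0], [1, 0, 0, 0.75, 0, 0, 0], [1, 0, 0, 0.9, 0, 0, 0], [0.6, 0, 0, 0.9, 0, 0, 0], [0.5, 0, 0, 0.9, 0, 0, 0], [0.5, 0, 0, 0.9, 0, 0, 0], [0.5, 0, 0, 0.9, 0, 0, 0]]]'

```text
time: 10.23
tool_pos: [0.4598, 0.1225, 0.2342]
ee_rot: [3.141, -0.003, 0.438]
wrist_force: [0.4, -0.6, -0.6]
width: 0.0709
```

>>> move_arm --increments '[[[0, 0, 0, 0, 0, 0, 0], [0, 0, 0, 0, 0, 0, 0], [0, 0, 0, 0, 0, 0, 0], [0, 0, 0, 0, 0, 0, 0], [0, 0, 0, 0, 0, 0, 0], [0, 0, 0, 0, 0, 0, 0], [0, 0, 0, 0, 0, 0, 0], [0, 0, 0, 0, 0, 0, 0]]]'

```text
time: 10.9
tool_pos: [0.4593, 0.1218, 0.2332]
ee_rot: [3.141, -0.001, 0.437]
wrist_force: [0.6, -2.0, 4.7]
width: 0.0457
```

```bash
python3 go.py .458 .1222 .16 25
```

```text
grasp [0.4595 0.1218 0.0532] rpy [ 1.7994e+02 -7.0000e-02  2.5040e+01] t 10.9 w 0.0457 F [ 0.6 -2.   4.7] q6 1.27
shift [-0.009 -0.008 -1.068] turn [ 0.001 -0.001  0.   ] rows>= 2.6
```

>>> move_arm --increments '[[[0, 0, 0, 0, 0, 0, 0], [0, 0, 0, -0.1, 0, 0, 0], [0, 0, 0, -0.3, 0, 0, 0], [0, 0, 0, -0.5, 0, 0, 0], [0, 0, 0, -0.7, 0, 0, 0], [0, 0, 0, -0.85, 0, 0, 0], [0, 0, 0, -0.9, 0, 0, 0], [0, 0, 0, -0.9, 0, 0, 0]]]'

```text
time: 11.57
tool_pos: [0.459, 0.1222, 0.3236]
ee_rot: [3.141, -0.002, 0.437]
wrist_force: [0.1, -1.5, -1.1]
width: 0.0459
```

```bash
python3 go.py .582 -.32 .14 25;python3 go.py .582 -.32 .14 62.7; python3 - <<'E'
from h import *
im=cv2.imread("pics/top0.png");g=im.max(2)
for nm,uv,wd in (("square",(432,177),26),("oblong",(172,251),28),("large",(431,261),26)):
    w=np.zeros((400,640),np.uint8);w[uv[1]-28:uv[1]+29,uv[0]-wd:uv[0]+wd]=1
    m=((g<52)*w).astype(np.uint8)
    cs,h=cv2.findContours(m,cv2.RETR_CCOMP,cv2.CHAIN_APPROX_NONE)
    for c in sorted(cs,key=cv2.contourArea)[-2:]:
        p=cast("top",c.reshape(-1,2),.01)[:,:2].astype(np.float32)*1000
        print(nm,cv2.minAreaRect(p), cv2.minEnclosingCircle(p))
E
```

```text
grasp [0.4593 0.1223 0.1436] rpy [ 1.7999e+02 -1.1000e-01  2.5060e+01] t 11.5667 w 0.0459 F [ 0.1 -1.5 -1.1] q6 1.27
shift [-0.758  4.527  0.035] turn [ 0.    -0.001  0.001] rows>= 11.0
grasp [0.4593 0.1223 0.1436] rpy [ 1.7999e+02 -1.1000e-01  2.5060e+01] t 11.5667 w 0.0459 F [ 0.1 -1.5 -1.1] q6 1.27
shift [-0.758  4.527  0.035] turn [ 0.    -0.001 -0.418] rows>= 11.0
square ((582.0405883789062, -319.08551025390625), (65.37454986572266, 64.90625), 62.84515380859375) ((581.670166015625, -319.0419006347656), 41.85869598388672)
square ((582.37890625, -319.576171875), (75.5711898803711, 77.62483215332031), 62.798091888427734) ((582.7808837890625, -319.3748779296875), 52.78759002685547)
oblong ((403.7591247558594, 340.82135009765625), (55.46840286254883, 104.56045532226562), 86.91875457763672) ((403.6509094238281, 339.9144592285156), 55.79229736328125)
oblong ((404.6034851074219, 340.83782958984375), (67.30663299560547, 112.00698852539062), 86.86058807373047) ((404.6303405761719, 340.94580078125), 63.48421096801758)
large ((367.00506591796875, -301.0125427246094), (74.96859741210938, 73.62310028076172), 42.54539108276367) ((367.1128845214844, -301.3049011230469), 38.796016693115234)
large ((367.0498962402344, -302.25091552734375), (86.90684509277344, 86.23057556152344), 42.49458694458008) ((366.7354736328125, -302.3675231933594), 44.500144958496094)
```

>>> move_arm --increments '[[[0, -0.03, 0.18, 0, 0, 0, 0], [0, -0.07, 0.42, 0, 0, 0, 0], [0, -0.11, 0.67, 0, 0, 0, 0], [0, -0.15, 0.9, 0, 0, 0, 0]]]'

```text
time: 11.9
tool_pos: [0.483, 0.0333, 0.3204]
ee_rot: [-3.14, 0.003, 0.438]
wrist_force: [0.4, 0.8, -2.1]
width: 0.0462
```

>>> move_arm --increments '[[[0, -0.04, 0.25, 0, 0, 0, 0], [0, -0.08, 0.5, 0, 0, 0, 0], [0, -0.12, 0.75, 0, 0, 0, 0], [0, -0.17, 1, 0, 0, 0, 0]]]'

```text
time: 12.23
tool_pos: [0.5101, -0.0647, 0.3203]
ee_rot: [-3.139, 0.003, 0.437]
wrist_force: [0.5, -0.3, -1.7]
width: 0.0455
```

>>> move_arm --increments '[[[0, -0.04, 0.25, 0, 0, 0, 0], [0, -0.08, 0.5, 0, 0, 0, 0], [0, -0.12, 0.75, 0, 0, 0, 0], [0, -0.17, 1, 0, 0, 0, 0]]]'

```text
time: 12.57
tool_pos: [0.5371, -0.1624, 0.3201]
ee_rot: [-3.138, 0.003, 0.437]
wrist_force: [0.5, -0.4, -1.3]
width: 0.0455
```

>>> move_arm --increments '[[[0, -0.04, 0.25, 0, 0, 0, 0], [0, -0.08, 0.5, 0, 0, 0, 0], [0, -0.12, 0.75, 0, 0, 0, 0], [0, -0.15, 0.9, 0, 0, 0, 0], [0, -0.17, 1, 0, 0, 0, 0], [0, -0.17, 1, 0, 0, 0, 0]]]'

```text
time: 13.07
tool_pos: [0.5641, -0.2607, 0.3209]
ee_rot: [-3.14, 0.002, 0.435]
wrist_force: [0.3, -0.1, -2.3]
width: 0.046
```

```bash
python3 go.py .5822 -.3195 .13 62.8
```

```text
grasp [ 0.5637 -0.2605  0.1409] rpy [-1.7989e+02  1.0000e-01  2.4940e+01] t 13.0667 w 0.046 F [ 0.3 -0.1 -2.3] q6 0.61
shift [-0.084  0.61   0.108] turn [-0.002  0.001 -0.421] rows>= 5.3
```

>>> move_arm --increments '[[[0, -0.02, 0.15, 0, 0, 0, -0.05], [0, -0.04, 0.3, 0, 0, 0, -0.11], [0, -0.06, 0.45, 0, 0, 0, -0.17], [0, -0.08, 0.61, 0, 0, 0, -0.23], [0, -0.08, 0.61, 0, 0, 0, -0.29], [0, -0.08, 0.61, 0, 0, 0, -0.35], [0, -0.08, 0.61, 0, 0, 0, -0.4], [0, -0.08, 0.61, 0, 0, 0, -0.42]]]'

```text
time: 13.73
tool_pos: [0.5828, -0.3164, 0.3221]
ee_rot: [-3.14, -0.001, 1.101]
wrist_force: [0.2, 0.1, -1.0]
width: 0.0457
```

>>> move_arm --increments '[[[0, 0, 0, 0.1, 0, 0, 0], [0, 0, 0, 0.25, 0, 0, 0], [0, 0, 0, 0.25, 0, 0, 0], [0, 0, 0, 0.25, 0, 0, 0], [0, 0, 0, 0.25, 0, 0, 0]]]'

```text
time: 14.15
tool_pos: [0.5828, -0.3174, 0.2974]
ee_rot: [-3.141, -0.0, 1.097]
wrist_force: [-0.2, -0.7, -1.6]
width: 0.0456
```

```bash
python3 go.py .5822 -.3195 .0362 62.8
python3 - <<'E'
from h import *
for n in("top","side"):
    p,d=robot.snapshot(n);cv2.imwrite(f"pics/{n}4.png",p[:,:,::-1])
E
```

```text
grasp [ 0.5828 -0.3173  0.1174] rpy [-1.7997e+02 -1.0000e-02  6.2860e+01] t 14.15 w 0.0456 F [-0.2 -0.7 -1.6] q6 -0.11
shift [-0.022  0.004  0.812] turn [-0.    -0.     0.001] rows>= 1.9
```

View pics/side4.png

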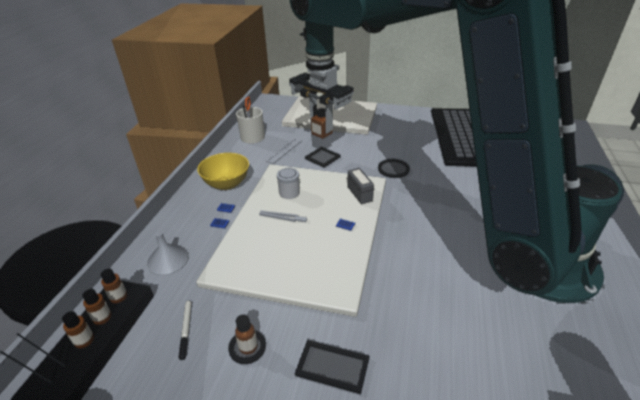

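The square bottle, at (320,122), hangs upright and square above its holder at (322,157). The ink bottle is still standing at (246,340). Lowering the bottle.

>>> move_arm --increments '[[[0, -0.02, 0, 0.2, 0, 0, 0], [0, -0.02, 0, 0.4, 0, 0, 0], [0, -0.02, 0, 0.6, 0, 0, 0], [0, -0.02, 0, 0.7, 0, 0, 0], [0, -0.02, 0, 0.7, 0, 0, 0], [0, -0.02, 0, 0.7, 0, 0, 0], [0, -0.02, 0, 0.7, 0, 0, 0]]]'

```text
time: 14.83
tool_pos: [0.5824, -0.3201, 0.2294]
ee_rot: [3.139, 0.0, 1.097]
wrist_force: [-0.1, -0.1, -0.5]
width: 0.0459
```

```bash
python3 go.py .5822 -.3195 .0362 62.8
```

```text
grasp [ 0.5829 -0.3204  0.0494] rpy [1.7982e+02 2.0000e-02 6.2840e+01] t 14.8333 w 0.0459 F [-0.1 -0.1 -0.5] q6 -0.11
shift [ 0.004 -0.005  0.132] turn [0.002 0.    0.   ] rows>= 0.3
```

>>> move_arm --increments '[[[0, 0, 0, 0.03, 0, 0, 0], [0, 0, 0, 0.06, 0, 0, 0], [0, 0, 0, 0.08, 0, 0, 0], [0, 0, 0, 0.09, 0, 0, 0], [0, 0, 0, 0.1, 0, 0, 0], [0, 0, 0, 0.1, 0, 0, 0], [0, 0, 0, 0.1, 0, 0, 0], [0, 0, 0, 0.1, 0, 0, 0]]]'

```text
time: 15.5
tool_pos: [0.5819, -0.3198, 0.2176]
ee_rot: [3.141, 0.0, 1.097]
wrist_force: [0.2, -0.2, -0.9]
width: 0.0463
```

```bash
python3 go.py .5822 -.3195 .0362 62.8
```

```text
grasp [ 0.5819 -0.3198  0.0376] rpy [179.99   0.    62.84] t 15.5 w 0.0463 F [ 0.2 -0.2 -0.9] q6 -0.11
shift [0.004 0.001 0.014] turn [0. 0. 0.] rows>= 0.0
```

>>> move_arm --increments '[[[0, 0, 0, 0.005, 0, 0, 0], [0, 0, 0, 0.01, 0, 0, 0], [0, 0, 0, 0.015, 0, 0, 0], [0, 0, 0, 0.015, 0, 0, 0], [0, 0, 0, 0.015, 0, 0, 0]]]'

```text
time: 15.92
tool_pos: [0.5819, -0.3198, 0.2163]
ee_rot: [3.141, 0.0, 1.097]
wrist_force: [-1.2, 0.7, -1.2]
width: 0.0459
```

>>> move_arm --increments '[[[0, 0, 0, 0.004, 0, 0, 0], [0, 0, 0, 0.007, 0, 0, 0], [0, 0, 0, 0.007, 0, 0, 0], [0, 0, 0, 0.007, 0, 0, 0]]]'

```text
time: 16.25
tool_pos: [0.5819, -0.3198, 0.2163]
ee_rot: [3.141, 0.0, 1.097]
wrist_force: [-1.7, 1.3, 4.2]
width: 0.046
```

Contact: 4 N. Releasing and rising.

>>> move_arm --increments '[[[0.6, 0, 0, 0, 0, 0, 0], [0.7, 0, 0, 0, 0, 0, 0], [0.85, 0, 0, 0, 0, 0, 0], [0.85, 0, 0, 0, 0, 0, 0], [0.85, 0, 0, 0, 0, 0, 0], [0.85, 0, 0, 0, 0, 0, 0]]]'

```text
time: 16.75
tool_pos: [0.5819, -0.3197, 0.2151]
ee_rot: [-3.141, -0.0, 1.097]
wrist_force: [-0.5, -0.1, -0.3]
width: 0.0792
```

>>> move_arm --increments '[[[0.85, 0, 0, -0.2, 0, 0, 0], [1, 0, 0, -0.5, 0, 0, 0], [1, 0, 0, -0.9, 0, 0, 0], [1, 0, 0, -1, 0, 0, 0], [1, 0, 0, -1, 0, 0, 0]]]'

```text
time: 17.17
tool_pos: [0.5827, -0.3202, 0.3213]
ee_rot: [3.131, 0.001, 1.097]
wrist_force: [-0.5, 0.0, -0.1]
width: 0.0936
```

```bash
python3 go.py .6194 -.1028 .13 62.8
```

```text
grasp [ 0.5843 -0.3213  0.1413] rpy [1.7939e+02 7.0000e-02 6.2840e+01] t 17.1667 w 0.0936 F [-0.5  0.  -0.1] q6 -0.11
shift [ 2.102 -0.667  0.103] turn [0.007 0.001 0.   ] rows>= 5.3
```

>>> move_arm --increments '[[[1, 0.3, -0.1, 0, 0, 0, 0], [1, 0.65, -0.21, 0, 0, 0, 0], [1, 1, -0.31, 0, 0, 0, 0]]]'

```text
time: 17.42
tool_pos: [0.5993, -0.2161, 0.3126]
ee_rot: [-3.138, 0.0, 1.095]
wrist_force: [0.8, 0.1, -0.6]
width: 0.0937
```

>>> move_arm --increments '[[[1, 0.35, -0.11, 0, 0, 0, 0], [1, 0.7, -0.23, 0, 0, 0, 0], [1, 1, -0.33, 0, 0, 0, 0], [1, 1, -0.33, 0, 0, 0, 0], [1, 1, -0.33, 0, 0, 0, 0]]]'

```text
time: 17.83
tool_pos: [0.616, -0.1107, 0.313]
ee_rot: [-3.138, 0.001, 1.1]
wrist_force: [-0.4, -1.1, -0.4]
width: 0.0939
```

```bash
python3 go.py .6194 -.1028 .051 62.8
python3 - <<'E'
from h import *
for n in("top","side"):
    p,d=robot.snapshot(n);cv2.imwrite(f"pics/{n}5.png",p[:,:,::-1])
E
```

```text
grasp [ 0.6154 -0.1106  0.133 ] rpy [-1.7981e+02  7.0000e-02  6.3040e+01] t 17.8333 w 0.0939 F [-0.4 -1.1 -0.4] q6 0.2
shift [ 0.087 -0.003  0.82 ] turn [-0.002  0.001  0.003] rows>= 2.0
```

View pics/side5.png

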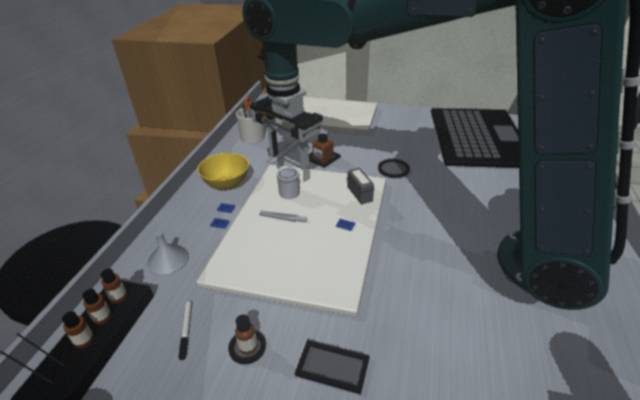

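View pics/top5.png

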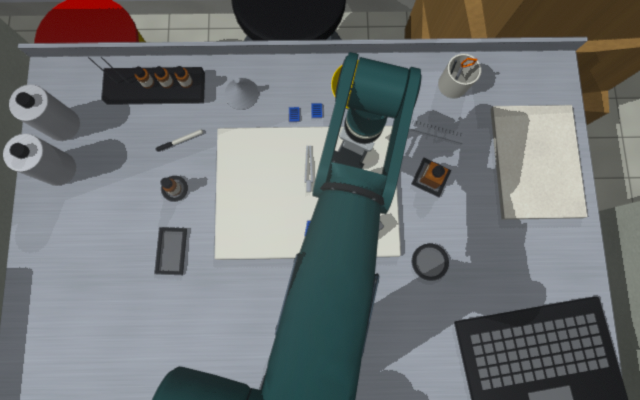

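The square bottle sits in its holder, at (322,148) in the side view and (432,175) from above. The gripper is over the pot, so I'll centre it, then go down.

>>> move_arm --increments '[[[1, 0.08, 0, 0, 0, 0, 0], [1, 0.08, 0, 0, 0, 0, 0], [1, 0.08, 0, 0, 0, 0, 0], [1, 0.08, 0, 0.1, 0, 0, 0], [1, 0.08, 0, 0.1, 0, 0, 0], [1, 0.08, 0, 0.1, 0, 0, 0]]]'

```text
time: 18.43
tool_pos: [0.6195, -0.1058, 0.3039]
ee_rot: [-3.139, 0.001, 1.096]
wrist_force: [0.6, 1.4, 0.4]
width: 0.0941
```

```bash
python3 go.py .6194 -.1028 .051 62.8
```

```text
grasp [ 0.6191 -0.1057  0.1239] rpy [-1.7986e+02  4.0000e-02  6.2810e+01] t 18.4333 w 0.0941 F [0.6 1.4 0.4] q6 0.22
shift [ 0.027 -0.013  0.729] turn [-0.002  0.     0.   ] rows>= 1.8
```

>>> move_arm --increments '[[[1, 0.01, -0.01, 0.2, 0, 0, 0], [1, 0.01, -0.01, 0.4, 0, 0, 0], [1, 0.01, -0.01, 0.6, 0, 0, 0], [1, 0.01, -0.01, 0.72, 0, 0, 0], [1, 0.01, -0.01, 0.72, 0, 0, 0], [0.7, 0.01, -0.01, 0.72, 0, 0, 0], [0.7, 0.01, -0.01, 0.72, 0, 0, 0], [0.7, 0.01, -0.01, 0.72, 0, 0, 0]]]'

```text
time: 19.1
tool_pos: [0.62, -0.1043, 0.2353]
ee_rot: [3.138, -0.001, 1.097]
wrist_force: [-0.2, -0.3, 0.0]
width: 0.0771
```

```bash
python3 go.py .6194 -.1028 .051 62.8
```

```text
grasp [ 0.6206 -0.1044  0.0553] rpy [ 1.7981e+02 -4.0000e-02  6.2840e+01] t 19.1 w 0.0771 F [-0.2 -0.3  0. ] q6 0.22
shift [ 0.01  -0.013  0.043] turn [ 0.002 -0.     0.   ] rows>= 0.1
```

>>> move_arm --increments '[[[0, 0, 0, 0, 0, 0, 0], [0, 0, 0, 0, 0, 0, 0], [0, 0, 0, 0, 0, 0, 0], [0, 0, 0, 0, 0, 0, 0], [0, 0, 0, 0, 0, 0, 0], [0, 0, 0, 0, 0, 0, 0], [0, 0, 0, 0, 0, 0, 0]]]'

```text
time: 19.68
tool_pos: [0.6198, -0.1042, 0.2343]
ee_rot: [3.14, -0.0, 1.097]
wrist_force: [1.9, -0.9, 3.6]
width: 0.0577
```

```bash
python3 go.py .6194 -.1028 .051 62.8
```

```text
grasp [ 0.6202 -0.1044  0.0543] rpy [ 1.7988e+02 -2.0000e-02  6.2840e+01] t 19.6833 w 0.0577 F [ 1.9 -0.9  3.6] q6 0.22
shift [ 0.011 -0.01   0.033] turn [ 0.001 -0.     0.   ] rows>= 0.1
```

The width reads 57.7 mm, so the pads may be on the lid rather than the body. I'll reopen slightly, go 6 mm lower and grip again.

>>> move_arm --increments '[[[0.75, 0, 0, 0, 0, 0, 0], [0.75, 0, 0, 0, 0, 0, 0], [0.75, 0, 0, 0.03, 0, 0, 0], [0.75, 0, 0, 0.06, 0, 0, 0], [0.75, 0, 0, 0.06, 0, 0, 0], [0.75, 0, 0, 0.06, 0, 0, 0], [0.75, 0, 0, 0.06, 0, 0, 0]]]'

```text
time: 20.27
tool_pos: [0.6193, -0.1041, 0.2269]
ee_rot: [-3.141, 0.0, 1.097]
wrist_force: [-0.2, 0.3, -0.7]
width: 0.0706
```

>>> move_arm --increments '[[[0, 0, 0, 0, 0, 0, 0], [0, 0, 0, 0, 0, 0, 0], [0, 0, 0, 0, 0, 0, 0], [0, 0, 0, 0, 0, 0, 0], [0, 0, 0, 0, 0, 0, 0], [0, 0, 0, 0, 0, 0, 0], [0, 0, 0, 0, 0, 0, 0], [0, 0, 0, 0, 0, 0, 0]]]'

```text
time: 20.93
tool_pos: [0.6196, -0.1042, 0.2276]
ee_rot: [3.141, -0.0, 1.097]
wrist_force: [0.8, -0.6, 0.3]
width: 0.0571
```

```bash
python3 go.py .6194 -.1028 .051 62.8
```

```text
grasp [ 0.6197 -0.1043  0.0476] rpy [179.95  -0.    62.84] t 20.9333 w 0.0571 F [ 0.8 -0.6  0.3] q6 0.22
shift [ 0.012 -0.008 -0.034] turn [ 0.001 -0.     0.   ] rows>= 0.1
```

>>> move_arm --increments '[[[0, 0, 0, 0, 0, 0, 0], [0, 0, 0, 0, 0, 0, 0], [0, 0, 0, 0, 0, 0, 0]]]'

```text
time: 21.18
tool_pos: [0.6196, -0.1042, 0.2276]
ee_rot: [3.141, -0.0, 1.097]
wrist_force: [1.5, -0.0, 0.7]
width: 0.0576
```

>>> move_arm --increments '[[[0.75, 0, 0, 0, 0, 0, 0], [0.75, 0, 0, 0, 0, 0, 0], [0.75, 0, 0, 0, 0, 0, 0], [0.75, 0, 0, -0.15, 0, 0, 0], [0.75, 0, 0, -0.23, 0, 0, 0], [0.75, 0, 0, -0.23, 0, 0, 0], [0.75, 0, 0, -0.23, 0, 0, 0], [0.75, 0, 0, -0.23, 0, 0, 0]]]'

```text
time: 21.85
tool_pos: [0.6193, -0.1041, 0.2501]
ee_rot: [-3.141, 0.0, 1.097]
wrist_force: [0.1, 0.2, 0.0]
width: 0.0704
```

>>> move_arm --increments '[[[0, 0, 0, 0, 0, 0, 0], [0, 0, 0, 0, 0, 0, 0], [0, 0, 0, 0, 0, 0, 0], [0, 0, 0, 0, 0, 0, 0], [0, 0, 0, 0, 0, 0, 0], [0, 0, 0, 0, 0, 0, 0], [0, 0, 0, 0, 0, 0, 0], [0, 0, 0, 0, 0, 0, 0]]]'

```text
time: 22.52
tool_pos: [0.6193, -0.1041, 0.25]
ee_rot: [-3.141, 0.0, 1.097]
wrist_force: [-1.1, 0.2, -1.9]
width: 0.0573
```

```bash
python3 go.py .6194 -.1028 .051 62.8
```

```text
grasp [ 0.6192 -0.104   0.07  ] rpy [-1.7996e+02  1.0000e-02  6.2840e+01] t 22.5167 w 0.0573 F [-1.1  0.2 -1.9] q6 0.22
shift [ 0.012 -0.005  0.19 ] turn [-0.  0.  0.] rows>= 0.5
```

>>> move_arm --increments '[[[0, 0, 0, 0, 0, 0, 0], [0, 0, 0, -0.05, 0, 0, 0], [0, 0, 0, -0.2, 0, 0, 0], [0, 0, 0, -0.4, 0, 0, 0], [0, 0, 0, -0.6, 0, 0, 0], [0, 0, 0, -0.7, 0, 0, 0], [0, 0, 0, -0.7, 0, 0, 0], [0, 0, 0, -0.7, 0, 0, 0]]]'

```text
time: 23.18
tool_pos: [0.6195, -0.1041, 0.3209]
ee_rot: [3.14, -0.0, 1.097]
wrist_force: [0.3, -0.4, -1.4]
width: 0.0575
```

```bash
python3 go.py .367 -.3018 .14 62.8; python3 - <<'E'
from h import *
p,d=robot.snapshot("side");cv2.imwrite("pics/s6.png",cv2.resize(p[80:280,200:440,::-1],None,fx=3,fy=3))
E
```

```text
grasp [ 0.6197 -0.1042  0.1409] rpy [ 1.7992e+02 -1.0000e-02  6.2840e+01] t 23.1833 w 0.0575 F [ 0.3 -0.4 -1.4] q6 0.22
shift [-2.911 -1.344  0.007] turn [ 0.001 -0.     0.   ] rows>= 7.7
```

View pics/s6.png

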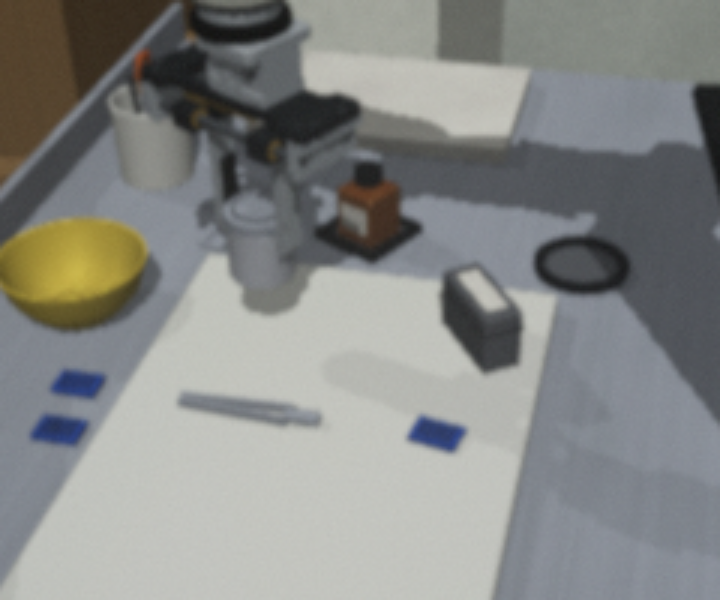

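The pot is lifted and upright, at (262,245) in the crop, and the square bottle stands flat in its holder. Carrying the pot over.

>>> move_arm --increments '[[[0, -0.15, -0.07, 0, 0, 0, 0], [0, -0.37, -0.17, 0, 0, 0, 0], [0, -0.6, -0.28, 0, 0, 0, 0], [0, -0.85, -0.39, 0, 0, 0, 0], [0, -1, -0.46, 0, 0, 0, 0]]]'

```text
time: 23.65
tool_pos: [0.5308, -0.1731, 0.318]
ee_rot: [-3.137, 0.002, 1.096]
wrist_force: [-0.6, -0.1, -1.8]
width: 0.0573
```

>>> move_arm --increments '[[[0, -0.22, -0.1, 0, 0, 0, 0], [0, -0.44, -0.2, 0, 0, 0, 0], [0, -0.66, -0.3, 0, 0, 0, 0], [0, -0.85, -0.39, 0, 0, 0, 0], [0, -1, -0.46, 0, 0, 0, 0]]]'

```text
time: 24.07
tool_pos: [0.4446, -0.2406, 0.3183]
ee_rot: [-3.138, 0.0, 1.096]
wrist_force: [0.7, -0.1, -1.6]
width: 0.0572
```

>>> move_arm --increments '[[[0, -0.22, -0.1, 0, 0, 0, 0], [0, -0.44, -0.2, 0, 0, 0, 0], [0, -0.66, -0.3, 0, 0, 0, 0], [0, -0.8, -0.37, 0, 0, 0, 0], [0, -0.9, -0.42, 0, 0, 0, 0], [0, -0.9, -0.42, 0, 0, 0, 0], [0, -0.9, -0.42, 0, 0, 0, 0]]]'

```text
time: 24.65
tool_pos: [0.3677, -0.3009, 0.3194]
ee_rot: [-3.14, -0.001, 1.096]
wrist_force: [0.7, 0.8, -1.9]
width: 0.0572
```

```bash
python3 go.py .367 -.3018 .14 62.8
```

```text
grasp [ 0.3676 -0.3006  0.1394] rpy [-1.7993e+02 -7.0000e-02  6.2780e+01] t 24.65 w 0.0572 F [ 0.7  0.8 -1.9] q6 -0.33
shift [-0.011 -0.002 -0.006] turn [-0.001 -0.001 -0.   ] rows>= 0.0
```

Target z 0.053, so 0.086 to go. First to about 10 mm above.

>>> move_arm --increments '[[[0, -0.01, 0, 0.15, 0, 0, 0], [0, -0.01, 0, 0.35, 0, 0, 0], [0, -0.01, 0, 0.55, 0, 0, 0], [0, -0.01, 0, 0.7, 0, 0, 0], [0, -0.01, 0, 0.76, 0, 0, 0], [0, -0.01, 0, 0.76, 0, 0, 0], [0, -0.01, 0, 0.76, 0, 0, 0], [0, -0.01, 0, 0.76, 0, 0, 0]]]'

```text
time: 25.32
tool_pos: [0.3681, -0.302, 0.2456]
ee_rot: [3.139, 0.001, 1.097]
wrist_force: [0.1, -0.2, -1.6]
width: 0.0575
```

```bash
python3 go.py .367 -.3018 .053 62.8; python3 - <<'E'
from h import *
p,d=robot.snapshot("side");cv2.imwrite("pics/s7.png",cv2.resize(p[80:230,300:500,::-1],None,fx=4,fy=4))
E
```

```text
grasp [ 0.3684 -0.3023  0.0656] rpy [1.7987e+02 4.0000e-02 6.2880e+01] t 25.3167 w 0.0575 F [ 0.1 -0.2 -1.6] q6 -0.33
shift [-0.003 -0.011  0.126] turn [0.001 0.    0.001] rows>= 0.3
```

View pics/s7.png

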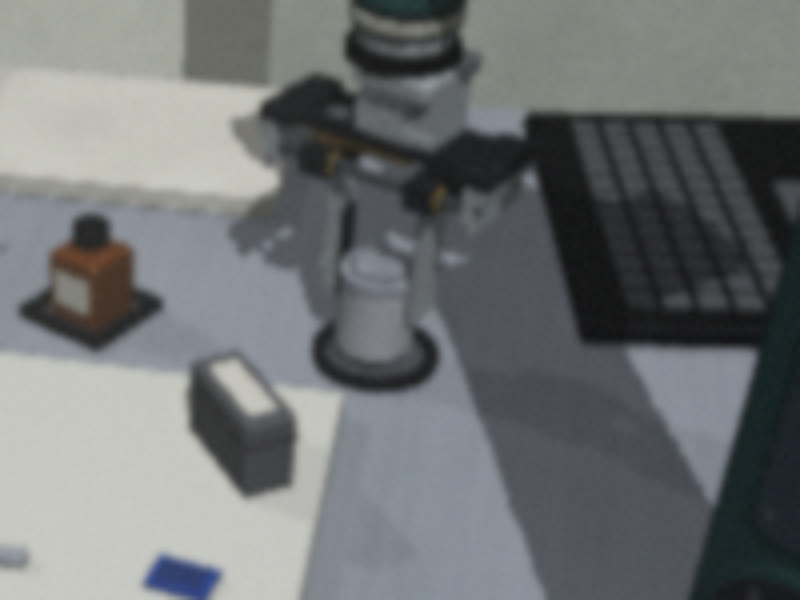

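The pot, at (375,310) in the crop, is centred over the large round holder. Final lowering.

>>> move_arm --increments '[[[0, 0, -0.01, 0.03, 0, 0, 0], [0, 0, -0.01, 0.06, 0, 0, 0], [0, 0, -0.01, 0.08, 0, 0, 0], [0, 0, -0.01, 0.09, 0, 0, 0], [0, 0, -0.01, 0.095, 0, 0, 0], [0, 0, -0.01, 0.095, 0, 0, 0], [0, 0, -0.01, 0.095, 0, 0, 0], [0, 0, -0.01, 0.095, 0, 0, 0]]]'

```text
time: 26.03
tool_pos: [0.3665, -0.3015, 0.235]
ee_rot: [3.141, 0.0, 1.097]
wrist_force: [0.1, -0.6, -1.1]
width: 0.0571
```

```bash
python3 go.py .367 -.3018 .053 62.8
```

```text
grasp [ 0.3665 -0.3015  0.055 ] rpy [1.7999e+02 1.0000e-02 6.2840e+01] t 26.0333 w 0.0571 F [ 0.1 -0.6 -1.1] q6 -0.33
shift [-0.001  0.006  0.02 ] turn [0. 0. 0.] rows>= 0.0
```

>>> move_arm --increments '[[[0, 0, 0, 0.006, 0, 0, 0], [0, 0, 0, 0.012, 0, 0, 0], [0, 0, 0, 0.016, 0, 0, 0], [0, 0, 0, 0.016, 0, 0, 0], [0, 0, 0, 0.016, 0, 0, 0]]]'

```text
time: 26.45
tool_pos: [0.3665, -0.3014, 0.2332]
ee_rot: [-3.141, 0.0, 1.097]
wrist_force: [0.2, 0.4, -1.8]
width: 0.0575
```

>>> move_arm --increments '[[[0, 0, 0, 0.004, 0, 0, 0], [0, 0, 0, 0.004, 0, 0, 0], [0, 0, 0, 0.004, 0, 0, 0]]]'

```text
time: 26.7
tool_pos: [0.3665, -0.3014, 0.2329]
ee_rot: [3.142, 0.0, 1.097]
wrist_force: [-0.5, 0.3, -1.0]
width: 0.0573
```

>>> move_arm --increments '[[[0, 0, 0, 0.004, 0, 0, 0], [0, 0, 0, 0.007, 0, 0, 0], [0, 0, 0, 0.007, 0, 0, 0], [0, 0, 0, 0.007, 0, 0, 0]]]'

```text
time: 27.03
tool_pos: [0.3665, -0.3015, 0.2327]
ee_rot: [3.141, 0.0, 1.097]
wrist_force: [-0.7, 0.9, 1.9]
width: 0.0568
```

Contact. Releasing and rising.

>>> move_arm --increments '[[[0.7, 0, 0, 0, 0, 0, 0], [0.8, 0, 0, 0, 0, 0, 0], [1, 0, 0, 0, 0, 0, 0], [1, 0, 0, 0, 0, 0, 0], [1, 0, 0, 0, 0, 0, 0], [1, 0, 0, 0, 0, 0, 0]]]'

```text
time: 27.53
tool_pos: [0.3665, -0.3014, 0.2321]
ee_rot: [3.142, 0.0, 1.097]
wrist_force: [-0.6, -0.4, 0.6]
width: 0.0927
```

>>> move_arm --increments '[[[1, 0, 0, -0.2, 0, 0, 0], [1, 0, 0, -0.5, 0, 0, 0], [1, 0, 0, -0.8, 0, 0, 0], [1, 0, 0, -0.9, 0, 0, 0], [1, 0, 0, -0.9, 0, 0, 0]]]'

```text
time: 27.95
tool_pos: [0.3671, -0.302, 0.3256]
ee_rot: [3.135, 0.002, 1.097]
wrist_force: [-0.2, -0.2, -0.6]
width: 0.0941
```

```bash
python3 go.py .4378 -.1359 .14 126.1; python3 - <<'E'
from h import *
p,d=robot.snapshot("top");cv2.imwrite("pics/top8.png",p[:,:,::-1])
P=cloud("top",d);w=np.zeros((400,640),bool);w[205:260,335:395]=1
q=P[w&(P[...,2]>.064)&(P[...,2]<.09)][:,:2].astype(np.float32)*1000
print(cv2.minAreaRect(q))
E
```

```text
grasp [ 0.3681 -0.303   0.1456] rpy [1.7959e+02 1.4000e-01 6.2840e+01] t 27.95 w 0.0941 F [-0.2 -0.2 -0.6] q6 -0.33
shift [ 1.801 -0.13   0.051] turn [ 0.003  0.004 -0.703] rows>= 8.8
((437.4171142578125, -135.38604736328125), (35.67207717895508, 84.02529907226562), 35.641170501708984)
```

View pics/top8.png

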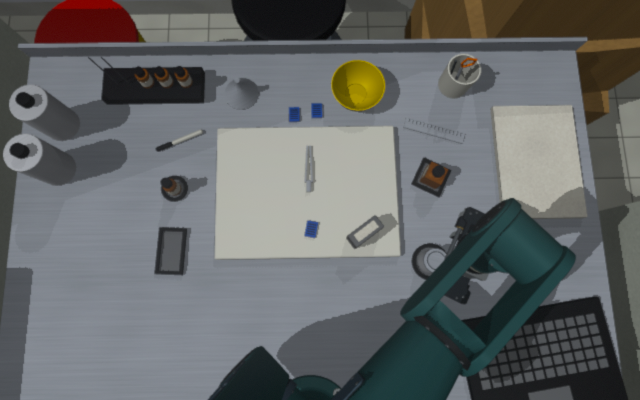

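From above, the pot is inside the large holder at (431,261) and the box is unmoved at (365,232). Moving over the box while turning.

>>> move_arm --increments '[[[1, 0.3, -0.02, 0, 0, 0, -0.05], [1, 0.6, -0.04, 0, 0, 0, -0.11], [1, 0.9, -0.06, 0, 0, 0, -0.18], [1, 0.9, -0.06, 0, 0, 0, -0.25], [1, 0.9, -0.06, 0, 0, 0, -0.32], [1, 0.9, -0.06, 0, 0, 0, -0.39], [1, 0.9, -0.06, 0, 0, 0, -0.46], [1, 0.9, -0.06, 0, 0, 0, -0.5]]]'

```text
time: 28.67
tool_pos: [0.4018, -0.2181, 0.3191]
ee_rot: [-3.138, -0.004, 1.887]
wrist_force: [-0.2, -0.5, -0.3]
width: 0.0937
```

```bash
python3 go.py .4377 -.1357 .14 126
```

```text
grasp [ 0.401  -0.2175  0.1391] rpy [-179.82   -0.23  108.13] t 28.6667 w 0.0937 F [-0.2 -0.5 -0.3] q6 -0.94
shift [ 0.671  0.598 -0.008] turn [-0.002 -0.003 -0.198] rows>= 2.5
```

>>> move_arm --increments '[[[1, 0.2, 0.18, 0, 0, 0, -0.06], [1, 0.4, 0.36, 0, 0, 0, -0.12], [1, 0.6, 0.54, 0, 0, 0, -0.18], [1, 0.67, 0.6, 0, 0, 0, -0.2], [1, 0.67, 0.6, 0, 0, 0, -0.2], [1, 0.67, 0.6, 0, 0, 0, -0.2], [1, 0.67, 0.6, 0, 0, 0, -0.2], [1, 0.67, 0.6, 0, 0, 0, -0.2]]]'

```text
time: 29.33
tool_pos: [0.4384, -0.1373, 0.3216]
ee_rot: [-3.141, -0.0, 2.194]
wrist_force: [0.2, -0.9, 0.1]
width: 0.0941
```

```bash
python3 go.py .4377 -.1357 .054 126
```

```text
grasp [ 0.4382 -0.1373  0.1416] rpy [-1.7995e+02 -2.0000e-02  1.2571e+02] t 29.3333 w 0.0941 F [ 0.2 -0.9  0.1] q6 -1.05
shift [0.017 0.004 0.876] turn [-0.001 -0.    -0.003] rows>= 2.1
```

>>> move_arm --increments '[[[1, 0.01, 0, 0.25, 0, 0, 0], [1, 0.01, 0, 0.5, 0, 0, 0], [1, 0.01, 0, 0.75, 0, 0, 0], [1, 0.01, 0, 0.88, 0, 0, 0], [0.6, 0.01, 0, 0.88, 0, 0, 0], [0.45, 0.01, 0, 0.88, 0, 0, 0], [0.45, 0.01, 0, 0.88, 0, 0, 0], [0.45, 0.01, 0, 0.88, 0, 0, 0]]]'

```text
time: 30.0
tool_pos: [0.4388, -0.1362, 0.2358]
ee_rot: [3.14, 0.003, 2.196]
wrist_force: [-0.4, 0.2, -0.4]
width: 0.0707
```

>>> move_arm --increments '[[[0.3, 0, 0, 0, 0, 0, 0], [0, 0, 0, 0, 0, 0, 0], [0, 0, 0, 0, 0, 0, 0], [0, 0, 0, 0, 0, 0, 0], [0, 0, 0, 0, 0, 0, 0], [0, 0, 0, 0, 0, 0, 0], [0, 0, 0, 0, 0, 0, 0], [0, 0, 0, 0, 0, 0, 0]]]'

```text
time: 30.67
tool_pos: [0.438, -0.1359, 0.2344]
ee_rot: [-3.14, 0.0, 2.196]
wrist_force: [-3.9, -2.8, 3.7]
width: 0.0358
```

>>> move_arm --increments '[[[0, 0, 0, 0, 0, 0, 0], [0, 0, 0, 0, 0, 0, 0], [0, 0, 0, 0, 0, 0, 0], [0, 0, 0, 0, 0, 0, 0]]]'

```text
time: 31.0
tool_pos: [0.4381, -0.1359, 0.2344]
ee_rot: [-3.141, 0.0, 2.196]
wrist_force: [-4.4, -2.6, 4.5]
width: 0.0357
```

```bash
python3 go.py .4377 -.1357 .054 126
```

```text
grasp [ 0.438  -0.136   0.0544] rpy [-1.7994e+02  2.0000e-02  1.2584e+02] t 31.0 w 0.0357 F [-4.4 -2.6  4.5] q6 -1.05
shift [ 0.004 -0.002  0.004] turn [-0.001  0.    -0.002] rows>= 0.0
```

>>> move_arm --increments '[[[0, 0, 0, -0.05, 0, 0, 0], [0, 0, 0, -0.2, 0, 0, 0], [0, 0, 0, -0.4, 0, 0, 0], [0, 0, 0, -0.6, 0, 0, 0], [0, 0, 0, -0.75, 0, 0, 0], [0, 0, 0, -0.75, 0, 0, 0], [0, 0, 0, -0.75, 0, 0, 0]]]'

```text
time: 31.58
tool_pos: [0.4386, -0.1353, 0.3092]
ee_rot: [3.14, 0.001, 2.197]
wrist_force: [0.4, 0.6, -2.3]
width: 0.0357
```

```bash
python3 go.py .4042 .341 .12 176.9
```

```text
grasp [ 0.439  -0.1352  0.1292] rpy [1.7988e+02 4.0000e-02 1.2586e+02] t 31.5833 w 0.0357 F [ 0.4  0.6 -2.3] q6 -1.05
shift [4.061 2.511 0.094] turn [ 0.001  0.001 -0.567] rows>= 11.5
```

>>> move_arm --increments '[[[0, 0.15, 0.09, 0, 0, 0, 0], [0, 0.35, 0.22, 0, 0, 0, 0], [0, 0.57, 0.35, 0, 0, 0, 0], [0, 0.8, 0.5, 0, 0, 0, 0], [0, 1, 0.62, 0, 0, 0, 0]]]'

```text
time: 32.0
tool_pos: [0.4292, -0.0166, 0.3067]
ee_rot: [-3.14, -0.004, 2.196]
wrist_force: [0.1, -0.0, -1.6]
width: 0.0358
```

>>> move_arm --increments '[[[0, 0.22, 0.14, 0, 0, 0, 0], [0, 0.44, 0.28, 0, 0, 0, 0], [0, 0.66, 0.41, 0, 0, 0, 0], [0, 0.85, 0.53, 0, 0, 0, 0], [0, 1, 0.62, 0, 0, 0, 0]]]'

```text
time: 32.42
tool_pos: [0.4207, 0.101, 0.3067]
ee_rot: [-3.139, -0.003, 2.198]
wrist_force: [-0.2, 0.2, -2.5]
width: 0.0358
```

>>> move_arm --increments '[[[0, 0.22, 0.14, 0, 0, 0, 0], [0, 0.44, 0.28, 0, 0, 0, 0], [0, 0.66, 0.41, 0, 0, 0, 0], [0, 0.85, 0.53, 0, 0, 0, 0], [0, 1, 0.62, 0, 0, 0, 0]]]'

```text
time: 32.83
tool_pos: [0.4124, 0.2182, 0.3066]
ee_rot: [-3.139, -0.002, 2.198]
wrist_force: [0.7, 0.0, -2.4]
width: 0.0359
```

>>> move_arm --increments '[[[0, 0.2, 0.12, 0, 0, 0, -0.05], [0, 0.4, 0.25, 0, 0, 0, -0.12], [0, 0.6, 0.37, 0, 0, 0, -0.19], [0, 0.8, 0.5, 0, 0, 0, -0.26], [0, 0.95, 0.59, 0, 0, 0, -0.33], [0, 1, 0.62, 0, 0, 0, -0.4], [0, 1, 0.62, 0, 0, 0, -0.47], [0, 1, 0.62, 0, 0, 0, -0.5]]]'

```text
time: 33.5
tool_pos: [0.4043, 0.3346, 0.3062]
ee_rot: [-3.139, -0.004, 2.988]
wrist_force: [-0.0, 0.4, -2.8]
width: 0.0358
```

```bash
python3 go.py .4042 .341 .12 176.9
```

```text
grasp [0.4035 0.3343 0.1262] rpy [-179.87   -0.23  171.18] t 33.5 w 0.0358 F [-0.   0.4 -2.8] q6 -0.83
shift [0.011 0.064 0.061] turn [-0.001 -0.003 -0.064] rows>= 0.8
```

>>> move_arm --increments '[[[0, 0.01, 0.03, 0, 0, 0, -0.03], [0, 0.01, 0.04, 0, 0, 0, -0.064], [0, 0.01, 0.04, 0.1, 0, 0, -0.064], [0, 0.01, 0.04, 0.25, 0, 0, -0.064], [0, 0.01, 0.04, 0.25, 0, 0, -0.064], [0, 0.01, 0.04, 0.25, 0, 0, -0.064], [0, 0.01, 0.04, 0.25, 0, 0, -0.064], [0, 0.01, 0.04, 0.25, 0, 0, -0.064]]]'

```text
time: 34.17
tool_pos: [0.4048, 0.338, 0.2844]
ee_rot: [3.141, 0.0, 3.082]
wrist_force: [0.6, -0.7, -1.6]
width: 0.0356
```

```bash
python3 go.py .4042 .341 .0374 176.9; python3 - <<'E'
from h import *
p,d=robot.snapshot("side");cv2.imwrite("pics/s9.png",cv2.resize(p[250:400,200:400,::-1],None,fx=4,fy=4))
E
```

```text
grasp [0.4049 0.3381 0.1044] rpy [1.7998e+02 2.0000e-02 1.7658e+02] t 34.1667 w 0.0356 F [ 0.6 -0.7 -1.6] q6 -0.92
shift [0.008 0.029 0.67 ] turn [ 0.     0.    -0.004] rows>= 1.6
```

View pics/s9.png

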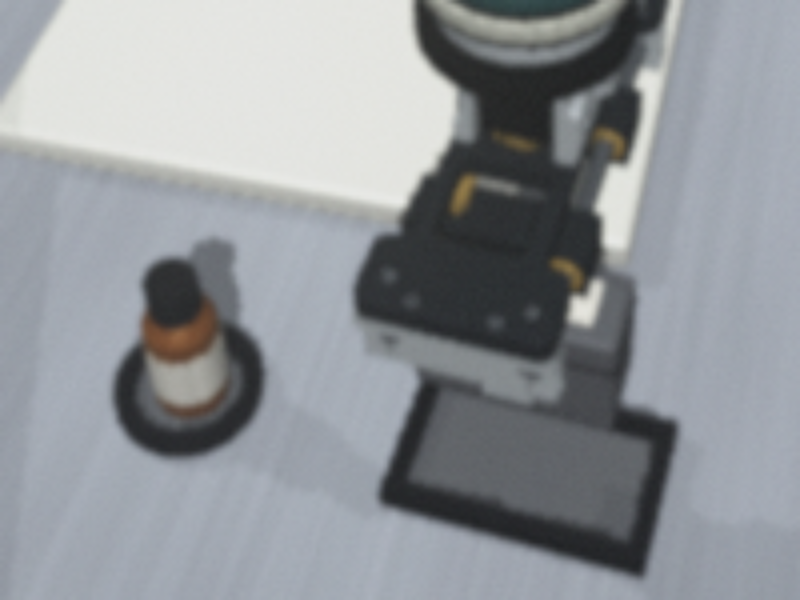

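The box is aligned above the oblong holder; its end shows at (600,330) in the crop. Lowering it to about 10 mm above the floor.

>>> move_arm --increments '[[[0, 0.01, 0.02, 0.15, 0, 0, 0], [0, 0.01, 0.02, 0.3, 0, 0, 0], [0, 0.01, 0.02, 0.45, 0, 0, 0], [0, 0.01, 0.02, 0.55, 0, 0, 0], [0, 0.01, 0.02, 0.55, 0, 0, 0], [0, 0.01, 0.02, 0.55, 0, 0, 0], [0, 0.01, 0.02, 0.55, 0, 0, 0], [0, 0.01, 0.02, 0.55, 0, 0, 0]]]'

```text
time: 34.88
tool_pos: [0.4043, 0.3403, 0.2305]
ee_rot: [3.14, 0.002, 3.082]
wrist_force: [0.5, -0.7, -2.9]
width: 0.0357
```

```bash
python3 go.py .4042 .341 .0374 176.9; python3 - <<'E'
from h import *
p,d=robot.snapshot("side");cv2.imwrite("pics/s10.png",cv2.resize(p[250:400,200:400,::-1],None,fx=4,fy=4))
E
```

```text
grasp [0.4047 0.3406 0.0505] rpy [1.7991e+02 1.2000e-01 1.7660e+02] t 34.8833 w 0.0357 F [ 0.5 -0.7 -2.9] q6 -0.92
shift [0.002 0.007 0.131] turn [ 0.001  0.001 -0.003] rows>= 0.3
```

View pics/s10.png

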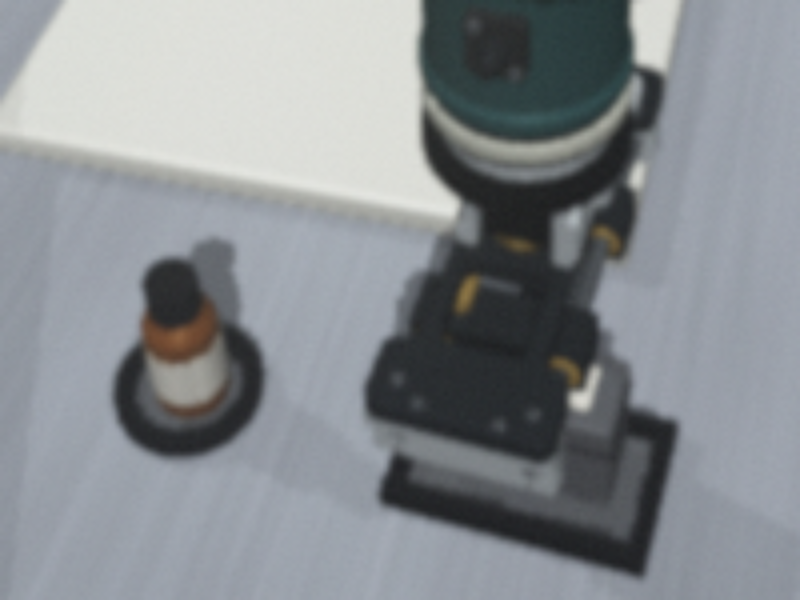

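>>> move_arm --increments '[[[0, 0, 0, 0.03, 0, 0, 0], [0, 0, 0, 0.06, 0, 0, 0], [0, 0, 0, 0.08, 0, 0, 0], [0, 0, 0, 0.09, 0, 0, 0], [0, 0, 0, 0.1, 0, 0, 0], [0, 0, 0, 0.1, 0, 0, 0], [0, 0, 0, 0.1, 0, 0, 0], [0, 0, 0, 0.1, 0, 0, 0]]]'

```text
time: 35.6
tool_pos: [0.4039, 0.34, 0.2192]
ee_rot: [-3.142, 0.0, 3.082]
wrist_force: [0.6, -0.0, -2.8]
width: 0.0357
```

```bash
python3 go.py .4042 .341 .0374 176.9
```

```text
grasp [0.4039 0.34   0.0392] rpy [-1.800e+02  1.000e-02  1.766e+02] t 35.6 w 0.0357 F [ 0.6 -0.  -2.8] q6 -0.92
shift [-0.003  0.01   0.018] turn [-0.     0.    -0.003] rows>= 0.0
```

>>> move_arm --increments '[[[0, 0, 0, 0.006, 0, 0, 0], [0, 0, 0, 0.012, 0, 0, 0], [0, 0, 0, 0.016, 0, 0, 0], [0, 0, 0, 0.016, 0, 0, 0], [0, 0, 0, 0.016, 0, 0, 0]]]'

```text
time: 36.02
tool_pos: [0.4038, 0.34, 0.2175]
ee_rot: [-3.141, -0.0, 3.082]
wrist_force: [0.1, -0.3, -1.3]
width: 0.0358
```

>>> move_arm --increments '[[[0, 0, 0, 0.004, 0, 0, 0], [0, 0, 0, 0.004, 0, 0, 0], [0, 0, 0, 0.004, 0, 0, 0]]]'

```text
time: 36.27
tool_pos: [0.4038, 0.34, 0.2175]
ee_rot: [-3.142, 0.0, 3.082]
wrist_force: [0.3, -0.5, -0.0]
width: 0.0358
```

>>> move_arm --increments '[[[0, 0, 0, 0.003, 0, 0, 0], [0, 0, 0, 0.005, 0, 0, 0], [0, 0, 0, 0.005, 0, 0, 0], [0, 0, 0, 0.005, 0, 0, 0]]]'

```text
time: 36.6
tool_pos: [0.4038, 0.34, 0.2174]
ee_rot: [3.142, 0.0, 3.082]
wrist_force: [-2.1, -2.3, 6.8]
width: 0.0359
```

Contact. Releasing, rising and moving clear.

>>> move_arm --increments '[[[0.5, 0, 0, 0, 0, 0, 0], [0.6, 0, 0, 0, 0, 0, 0], [0.8, 0, 0, 0, 0, 0, 0], [0.8, 0, 0, 0, 0, 0, 0], [0.8, 0, 0, 0, 0, 0, 0], [0.8, 0, 0, 0, 0, 0, 0]]]'

```text
time: 37.1
tool_pos: [0.4038, 0.34, 0.2164]
ee_rot: [-3.141, -0.0, 3.082]
wrist_force: [-0.1, 0.1, 0.3]
width: 0.0721
```

>>> move_arm --increments '[[[0.8, 0, 0, -0.2, 0, 0, 0], [0.8, 0, 0, -0.5, 0, 0, 0], [0.8, 0, 0, -0.8, 0, 0, 0], [0.8, 0, 0, -1, 0, 0, 0], [0.8, 0, 0, -1, 0, 0, 0]]]'

```text
time: 37.52
tool_pos: [0.4049, 0.3408, 0.3224]
ee_rot: [3.135, 0.009, 3.082]
wrist_force: [0.4, 0.9, 0.7]
width: 0.0753
```

>>> move_arm --increments '[[[1, 0, -0.3, 0, 0, 0, 0], [1, 0, -0.6, -0.2, 0, 0, 0], [1, 0, -0.9, -0.5, 0, 0, 0], [1, 0, -1, -0.7, 0, 0, 0]]]'

```text
time: 37.85
tool_pos: [0.3975, 0.2378, 0.3867]
ee_rot: [-3.139, -0.001, 3.08]
wrist_force: [0.5, 1.1, -0.2]
width: 0.094
```

>>> move_arm --increments '[[[1, 0, -0.3, 0, 0, 0, 0], [1, 0, -0.6, 0, 0, 0, 0], [1, 0, -0.9, 0, 0, 0, 0], [1, 0, -1, 0, 0, 0, 0]]]'

```text
time: 38.18
tool_pos: [0.3915, 0.1379, 0.3855]
ee_rot: [-3.14, -0.001, 3.079]
wrist_force: [0.6, 1.1, -0.5]
width: 0.0941
```

>>> move_arm --increments '[[[1, 0, -0.3, 0, 0, 0, 0], [1, 0, -0.6, 0, 0, 0, 0], [1, 0, -0.9, 0, 0, 0, 0], [1, 0, -1, 0, 0, 0, 0], [1, 0, -1, 0, 0, 0, 0], [1, 0, -1, 0, 0, 0, 0], [1, 0, -1, 0, 0, 0, 0]]]'

```text
time: 38.77
tool_pos: [0.3862, 0.0413, 0.3861]
ee_rot: [3.141, -0.001, 3.083]
wrist_force: [0.3, -0.7, -0.9]
width: 0.0942
```

```bash
python3 - <<'E'
from h import *
for n in("top","side"):
    p,d=robot.snapshot(n);cv2.imwrite(f"pics/{n}11.png",p[:,:,::-1])
    P=cloud(n,d)
    print(n)
    for nm,x,y,lo,hi in(("ink",.563,.3387,.072,.092),("sq",.5822,-.3195,.048,.09),("pot",.367,-.3018,.058,.075),("box",.4042,.341,.05,.07)):
        m=(np.hypot(P[...,0]-x,P[...,1]-y)<.06)&(P[...,2]>lo)&(P[...,2]<hi)
        q=P[m]
        if len(q)<5: print(nm,"hidden");continue
        r=cv2.minAreaRect(q[:,:2].astype(np.float32)*1000);zz=q[q[:,2]>np.percentile(q[:,2],60)]
        print(nm,len(q),np.round(r[0],1),np.round(r[1],1),round(r[2],1),"topz",np.percentile(q[:,2],90).round(4))
E
```

```text
top
ink 88 [560.8 340.7] [24.2 21.5] 84.6 topz 0.0853
sq 348 [ 581.1 -318.5] [46.1 47. ] 63.3 topz 0.0787
pot 475 [ 366.2 -299.2] [57.8 54.1] 88.5 topz 0.0671
box 564 [405.9 341.4] [36.7 83.7] 87.1 topz 0.0616
side
ink 183 [560.5 337.5] [23.2 23.6] 59.9 topz 0.0852
sq 224 [ 580.7 -321.6] [48.2 48.9] 60.5 topz 0.0813
pot 177 [ 358.7 -302.9] [42.3 61. ] 0.2 topz 0.0694
box 1106 [405.4 339.4] [37.4 84.2] 85.9 topz 0.0618
```

View pics/top11.png

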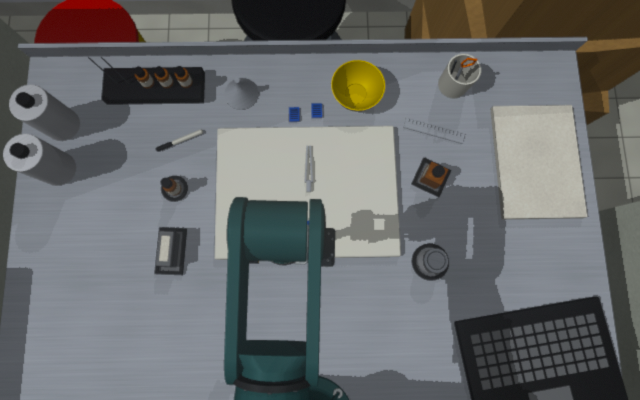

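View pics/side11.png

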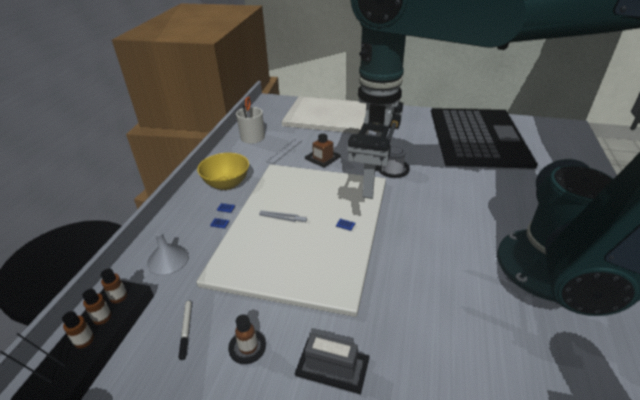

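All four containers stand in their holders: ink at (175,187), square bottle (433,174), pot (431,261) and box (170,248) in the top view. The forceps (310,168) are unmoved in the top view. The cassette, (345,224) in the side view, is on the board too. The gripper is clear, so I'm handing in.

```bash
python3 - <<'E'
from bench import robot
print(robot.close_job()); print(robot.get_obs()["time"])
E
```

```text
the job is handed in; nothing more can be done
None
the job is handed in; nothing more can be done
```

I put the ink bottle, square bottle, specimen pot and slide box into their matching holders, in that order, and handed the job in at about 39 s. Each one was lowered until the wrist sensor felt the holder floor (peaks of 2 to 7 N), released, and left with the gripper clear.

- **Final camera check:** All four look upright and flat in their wells. Centres from the top camera lie within about 3 mm of the holder centres. Heights read about 2 mm above nominal, in line with the depth noise seen at the start. The forceps and cassette are still on the board, apparently unmoved.
- **Pot grip:** The first two grips lower on the pot read about 57.5 mm, suggesting the fingers were catching the lid. I regripped higher, with the pads centred on the lid edge, before lifting.
- **Readings that disagreed:** The side camera put the pot centre about 8 mm off in x, but the gripper partly hid it in that view. From the top it was about 3 mm off. The square bottle's height read about 81 mm from the side against 79 mm nominal. I took no further picture to resolve either one.

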